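# Pack the eggs and stand up the order screen

### The job

Pack the takeaway order: put every egg that lies in the steel tray gently into a pocket of the carton, one to a pocket, then close the carton by folding down first the narrow flap and then the broad flap flat over it. When it is closed, swing the kickstand on the back of the order screen fully out while the screen is still in its rack, then lift the screen out and stand it leaning on its kickstand wholly on the rubber mat, in its middle, square to the mat with the lit face away from the robot; leave the other things where they are.

Things in the scene. Friction and masses are not known exactly. Their poses are not given: they have to be found in the camera images.
- carton: Open takeaway carton of brown board, fixed, 242 (its x) x 118 (its y) mm, walls 64 mm high, 3 mm thick; origin at the centre of its underside, z up. Inside, a row of four pockets along x, 58 mm apart, with 56 mm of free width on either side of the row's middle line.
- pocket1 (a point): Seat 1 in the carton: the centre of an egg lying in it along the carton's x, 36 mm above the counter (egg top 8 mm below the rim). Seats 1 to 4 run from the carton's -x end to its +x end. Cradle strips (to 26 mm high, within 20 mm of the row's middle line) and ridges between seats (30 mm high) centre the egg.
- pocket2 (a point): Seat 2 in the carton: the centre of an egg lying in it along the carton's x, 36 mm above the counter (egg top 8 mm below the rim). Seats 1 to 4 run from the carton's -x end to its +x end. Cradle strips (to 26 mm high, within 20 mm of the row's middle line) and ridges between seats (30 mm high) centre the egg.
- pocket3 (a point): Seat 3 in the carton: the centre of an egg lying in it along the carton's x, 36 mm above the counter (egg top 8 mm below the rim). Seats 1 to 4 run from the carton's -x end to its +x end. Cradle strips (to 26 mm high, within 20 mm of the row's middle line) and ridges between seats (30 mm high) centre the egg.
- pocket4 (a point): Seat 4 in the carton: the centre of an egg lying in it along the carton's x, 36 mm above the counter (egg top 8 mm below the rim). Seats 1 to 4 run from the carton's -x end to its +x end. Cradle strips (to 26 mm high, within 20 mm of the row's middle line) and ridges between seats (30 mm high) centre the egg.
- narrow_flap (a joint): Narrow board flap (238 mm long, 60 mm wide, 3 mm thick) on the carton's +y long side; hinge line along the carton's x at carton y = +59 mm, 64 mm above the counter. 0 rad = flat over the carton, pi/2 = upright, grows outwards to 2.4. Starts at 2.0 to 2.35. Stiff: stays where it is left; about 1 N at its edge moves it; a fingertip can push it over.
- broad_flap (a joint): Broad board flap (238 mm long, 90 mm wide, 3 mm thick) on the carton's -y long side; hinge line along the carton's x at carton y = -59 mm, 68 mm above the counter. 0 rad = flat over the carton and the narrow flap, pi/2 = upright, grows outwards to 2.4. Starts at 2.0 to 2.35. Stays where it is left; under 1 N at its edge moves it.
- tray: Shallow open steel tray, 156 x 156 mm, 16 mm high, walls and floor 3 mm thick, fixed to the counter; origin at the centre of its underside. The eggs lie in it.
- egg1_mid (a point): Centre of a brown egg, 52 mm long (its x), 40 mm across, 55 g, lying on its side in the steel tray (centre 23 mm above the counter), any yaw. Two to four are present (None: absent). Fragile: grip it lightly (the force of the fingers on it must stay under 75 N in all) and set it down without a knock (under 15 N against the carton).
- egg2_mid (a point): Centre of a brown egg, 52 mm long (its x), 40 mm across, 55 g, lying on its side in the steel tray (centre 23 mm above the counter), any yaw. Two to four are present (None: absent). Fragile: grip it lightly (the force of the fingers on it must stay under 75 N in all) and set it down without a knock (under 15 N against the carton).
- egg3_mid (a point): Centre of a brown egg, 52 mm long (its x), 40 mm across, 55 g, lying on its side in the steel tray (centre 23 mm above the counter), any yaw. Two to four are present (None: absent). Fragile: grip it lightly (the force of the fingers on it must stay under 75 N in all) and set it down without a knock (under 15 N against the carton).
- egg4_mid (a point): Centre of a brown egg, 52 mm long (its x), 40 mm across, 55 g, lying on its side in the steel tray (centre 23 mm above the counter), any yaw. Two to four are present (None: absent). Fragile: grip it lightly (the force of the fingers on it must stay under 75 N in all) and set it down without a knock (under 15 N against the carton).
- rack: Dark steel slot rack, fixed, 70 x 168 mm, base 8 mm thick, in which the screen stands upright at first; origin at the centre of its underside, y along the slot. At either end jaws 48 mm high hold the panel's lower corners (outer 20 mm) with 2 mm play before and behind; the middle is open, so that the kickstand can swing out. The screen lifts straight up out of it.
- screen_mid (a point): Centre of the order screen: a flat black panel 150 mm wide (its y), 165 mm high (its z, up), 12 mm thick (its x), about 0.4 kg. The lit face looks to its +x, the back with the kickstand to its -x (towards the robot at the start). In the rack its lower edge is 8 mm above the counter.
- screen_bottom (a point): Middle of the panel's lower edge face (82.5 mm below the panel's centre along its z); same axes.
- kickstand (a joint): Kickstand angle: 0 = folded on the back, 0.65 rad = fully out at its stop. Hinge along the panel's y, 8.5 mm behind (-x) the panel's middle plane, 36 mm to +y, 74.5 mm above its centre; the foot swings to -x. Stays where it is left (friction 0.05 N m). The panel, stood on the open kickstand, leans back 0.38 rad with the foot 95 mm behind its lower edge.
- kickstand_tab (a point): Grip point on the kickstand's aluminium pull tab, 10 mm wide (y), 14 mm high (z), standing out 28 mm from the leg (-x). The point is 18.5 mm behind the leg's middle plane and 34 mm below the hinge in the leg's own axes, which turn with it and are the panel's when folded. The leg is 26 mm wide, 5 mm thick, 150 mm long.
- kickstand_foot (a point): Free end of the kickstand leg, middle of its end.
- mat: Thin dark rubber mat, 150 mm (its x) x 190 mm (its y), 3 mm thick, fixed to the counter; origin at the centre of its underside, its +x away from the robot towards the customers.
- white_tubs: Bystander: a stack of round white tubs, 96 mm across, 97 mm high; origin at the centre of its underside.
- black_tubs: Bystander: a stack of round black tubs, 92 mm across, 125 mm high, beyond the carton; origin under its centre.
- yellow_boxes: Bystander: two yellow boxes stacked, 104 x 144 x 83 mm, beyond the carton; origin under its centre.
- sauce: Bystander: a brown bottle, 52 mm across, 130 mm high, beyond the carton; origin under its centre.
Things that resemble listed ones, but are neither listed nor needed, are in the scene too. Of the things that look like the mat, take the one that is farthest from the robot's base at the start.

How it is judged:
By the outcome, as a careful person would: the job done as asked, in the order asked, and still so for the second after the job is handed in, with the robot touching nothing.
Of egg1, egg2, egg3, egg4 only 2 to 4 are there at a start; the rules pass over those that are not, and their reading is None.
At some moment in a run one of egg1, egg2, egg3, egg4 may be knocked a few centimetres aside while the robot is not near it.
It also fails if it takes over 210 s, if anything falls off the work surface, if the arm or the gripper's body presses on something with over 40 N, if the wrist force passes 120 N, or if a joint passes its speed limit or range.

### The arm

A 7-joint arm with a two-finger parallel gripper is mounted at the origin on the work surface. World frame = base frame: x ahead of the robot, y to its left, z up, the work surface at z = 0. Lengths are in m, angles in rad, forces in N, time in s.
With the tool pointing down it reaches from about 0.35 to 0.9 m from the base axis. Payload 8.1 kg.
Tool frame: the origin (TCP) lies on the centre line of the jaws, within the pads' length; the fingertips stand 17 mm ahead of it and the grasp point (between the pads) lies 2 mm behind it; z points along the fingers, y is the direction in which the jaws open and shut (so a half turn about z gives the same grasp; the last joint's range is limited). The gripper opens to 92 mm and grips with 3 to 60 N. Pads are 19 mm wide; open, the fingers measure 130 mm over their backs; the gripper's body (75 mm by 190 mm) begins 47 mm behind the grasp point.
Start: joints at [-1.205, 0.434, 0.025, 1.573, -0.012, 1.134, -0.075], TCP at [0.282, 0.558, 0.244] pointing down, gripper open.
Joint ranges: [-2.62, 2.62], [-0.44, 2.09], [-1.27, 1.32], [0.08, 2.57], [-1.32, 4.46], [0.12, 2], [-2.74, 2.74]. Speed limits (rad/s): [2.22, 2.22, 3.01, 3.01, 3.14, 3.14, 3.14].

### API

Orientations are given as a rotation vector (axis times angle).
In Python, from cell import arm, imaging, job gives the robot as it stands.
- The arm moves only by the tool jog_arm, never from a script. Its argument "moves" is a list of rows, each an object with "fingers": the closure, from -1 (fully open) to 1 (shut); "xyz": the shift along the tool's x, y, z in cm, a list of three; "angular": the turn, a rotation vector about the tool's x, y, z in rad, a list of three. In form: [{"fingers": fingers, "xyz": [dx, dy, dz], "angular": [ax, ay, az]}, ...]. A call has 1 to 12 rows; each row is the pose to reach, as a shift and turn from the pose commanded when the call began, along the tool's axes at that moment; what a row does not reach only later rows make up. A row lasts 1/8 s, in which the tool goes at most 62.5 mm and 10.7 degrees, less where a joint would pass 70% of its speed; a pose out of reach is approached as far as the arm can. A call with a gripper value outside its range is refused whole. The fingers move at their own pace and stop on an object; "grip_force" is the grip in N (left out, the last holds). Time passes only in rows, so rows that repeat a pose let the fingers close. It gives the time, the measured TCP pose, the force and the opening at its end, in the units of the state.
- arm.observe(): the state, without advancing time (a new reading comes with each control period).
- imaging.get_image(name): name is "scene" or "top" or "wrist"; returns the picture (420x560x3 uint8, red, green, blue); there is no depth.
- imaging.camera_params(name): a dict with "fx", "fy", "cx", "cy" (pixels), "rvec" (rotation vector, rad) and "tvec" (3), from world to camera coordinates, as OpenCV has them; the wrist camera has in their place "hand_eye" (4x4, takes a point from camera to tool coordinates, whose origin is the TCP and whose axes are the flange's). Camera axes: x right, y down, z forward; pixel columns grow to the right and rows downward; lengths in m; the calibration is good to about 2 mm. A picture is of the moment at which its call begins: read the wrist's pose just before it. camera_params takes no time and is no camera call.
- job.sign_off(): hands the job in, once; it reports no verdict.
The state is a dict: "clock": time; "joints": joint angles; "dq": joint speeds; "joint_efforts": joint torques, N m; "position": TCP position; "ee_rot": TCP orientation; "force": force on the tool from outside, world axes, zero at the start; "ft_torque": the same for the moment, N m; "width": opening from 0.0 (shut) to 1.0 (fully open).
Only numpy, scipy, OpenCV 4.12 (cv2) and the standard library are available. Lean on these libraries where they do the work, as an engineer would, in place of code of your own. Each camera call takes 0.05 s, during which the arm holds its last target. There are 200 camera calls.

## Working session

There is one attempt and no reset: what is moved stays moved. The work goes in short steps, Python scripts to look and compute and a tool call to move; the robot and the scene stay as the last step left them, time stands still between calls to the robot, and variables do not carry over. Pictures are saved under pics/ and viewed, about 12 in all and at most 16, crops included, and the job is handed in when it is done.

Besides the shell and the picture viewer there is one more tool, called after "Emit:" as name(argument=value, ...), one argument or row to a line, values as JSON. jog_arm: Moves the arm, as the interface text tells. Its arguments: {"type":"object","properties":{"moves":{"type":"array"},"grip_force":{"type":"number"}},"required":["moves"]}

```bash
mkdir -p pics; ls; cat > h.py <<'E'
import numpy as np, cv2
from scipy.spatial.transform import Rotation as R
from cell import arm, imaging, job
def cam(name, st=None):
    p=imaging.camera_params(name)
    K=np.array([[p['fx'],0,p['cx']],[0,p['fy'],p['cy']],[0,0,1]])
    if 'rvec' in p:
        Rm=cv2.Rodrigues(np.array(p['rvec'],float))[0]; t=np.array(p['tvec'],float).ravel()
    else:
        T=np.eye(4); T[:3,:3]=R.from_rotvec(st['ee_rot']).as_matrix(); T[:3,3]=st['position']
        M=np.linalg.inv(T@np.array(p['hand_eye'])); Rm,t=M[:3,:3],M[:3,3]
    return K,Rm,t
def proj(c,P):
    K,Rm,t=c; q=(np.atleast_2d(P)@Rm.T+t)@K.T; return q[:,:2]/q[:,2:]
def unproj(c,uv,z):
    K,Rm,t=c; d=np.c_[np.atleast_2d(uv),np.ones(len(np.atleast_2d(uv)))]@np.linalg.inv(K).T@Rm
    o=-Rm.T@t; z=np.broadcast_to(z,len(d)); return o+d*((z-o[2])/d[:,2])[:,None]
def snap(name,fn,scale=1,crop=None):
    st=arm.observe(); im=imaging.get_image(name); cv2.imwrite('pics/raw_'+fn,im[...,::-1])
    if crop: u0,v0,u1,v1=crop; im=im[v0:v1,u0:u1]
    im=cv2.resize(im,None,fx=scale,fy=scale,interpolation=cv2.INTER_CUBIC); cv2.imwrite('pics/'+fn,im[...,::-1]); return st,cam(name,st)
def rel(st,pos,rotvec):
    "shift (cm) and turn in tool axes from pose st to target"
    Ro=R.from_rotvec(st['ee_rot']); return Ro.inv().apply(np.array(pos)-st['position'])*100,(Ro.inv()*R.from_rotvec(rotvec)).as_rotvec()
E
python3 - <<'E'
from h import *
np.set_printoptions(precision=4,suppress=True)
print(arm.observe())
for n in('scene','top'): snap(n,n+'0.png',1.4); K,Rm,t=cam(n); print(n,-Rm.T@t,Rm[2],K[0,0])
print(imaging.camera_params('wrist'))
E
```

```text
pics
{'clock': 0.0, 'joints': array([-1.2046,  0.4352,  0.025 ,  1.5741, -0.0116,  1.134 , -0.0751]), 'dq': array([-0.0012, -0.0006, -0.0001,  0.0008,  0.001 , -0.0003, -0.0017]), 'joint_efforts': array([ -0.0007, -66.785 ,   0.9846, -31.447 ,  -0.0605,   0.0424,
         0.0002]), 'position': array([0.2822, 0.5571, 0.2429]), 'ee_rot': array([-0.7297, -3.0555,  0.0025]), 'force': array([-0.4523,  0.0023,  0.5462]), 'ft_torque': array([-0.0176,  0.    ,  0.0002]), 'width': 0.9987853355435083}
scene [ 1.2868 -0.5297  1.0832] [-0.5941  0.3966 -0.6998] 507.11741795775686
top [0.3687 0.0057 1.1787] [ 0.1087 -0.0037 -0.9941] 379.33518338093324
{'fx': 310.86104000835076, 'fy': 310.86104000835076, 'cx': 277.73447781450136, 'cy': 210.29355939207673, 'hand_eye': array([[-0.0001, -0.9679, -0.2513,  0.0672],
       [ 1.    , -0.0001, -0.0001,  0.0004],
       [ 0.0001, -0.2513,  0.9679, -0.1405],
       [ 0.    ,  0.    ,  0.    ,  1.    ]])}
```

View pics/top0.png

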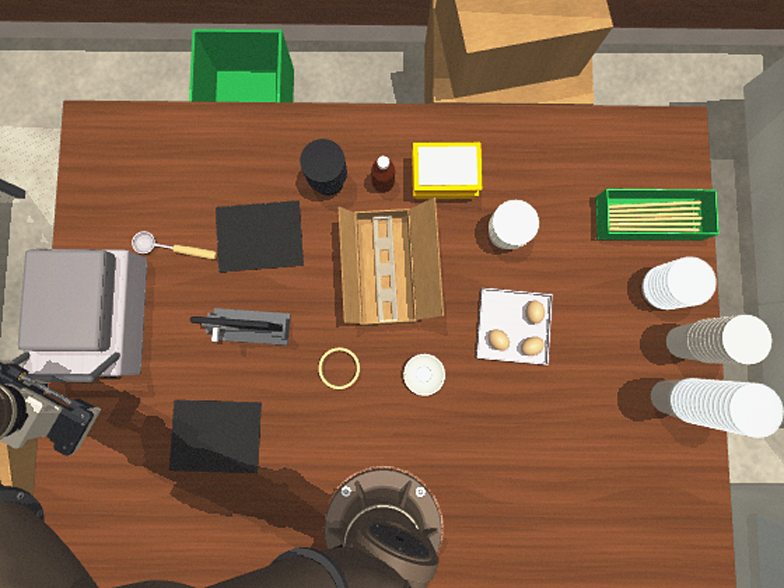

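View pics/scene0.png

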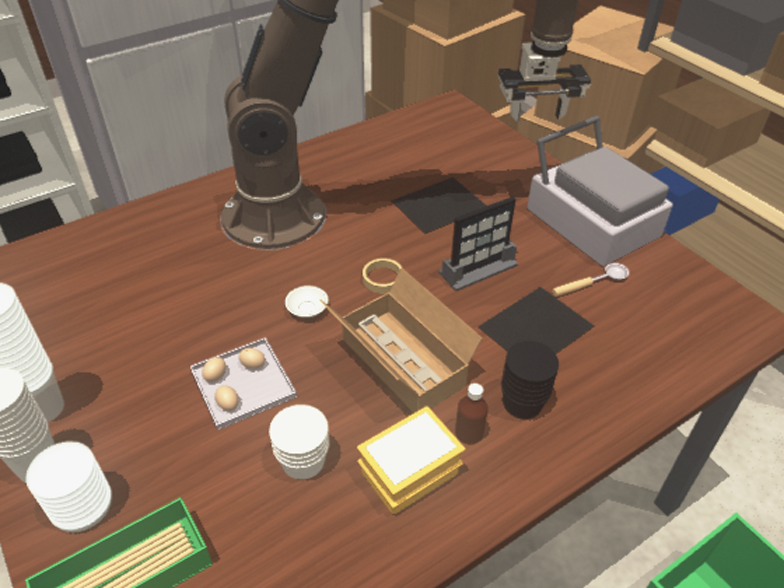

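Top view (1.4x) shows:
- **Eggs:** three in the tray, near (535,311), (498,340) and (532,346).
- **Carton:** (390,265), with the broad flap probably on the left.
- **Screen and rack:** (245,325).
- **Mats:** two lookalikes at (260,236) and (215,436). The first is farther from the base, so I take that one.
- **Could be mistaken for other things:** tub stacks on the right and near the tray, and a white bowl at (424,375).

I'll check close crops of the carton and the gripper.

```bash
python3 - <<'E'
from h import *
t=cv2.imread('pics/raw_top0.png'); s=cv2.imread('pics/raw_scene0.png')
a=cv2.resize(t[95:285,130:400],None,fx=2.9,fy=2.9,interpolation=cv2.INTER_CUBIC); cv2.imwrite('pics/c1.png',a)
g=cv2.resize(s[0:95,340:440],(400,380),interpolation=cv2.INTER_CUBIC)
c=cv2.resize(s[180:300,225:350],(396,380),interpolation=cv2.INTER_CUBIC)
cv2.imwrite('pics/c2.png',np.hstack([g,c]))
E
```

```text
(no output)
```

View pics/c1.png

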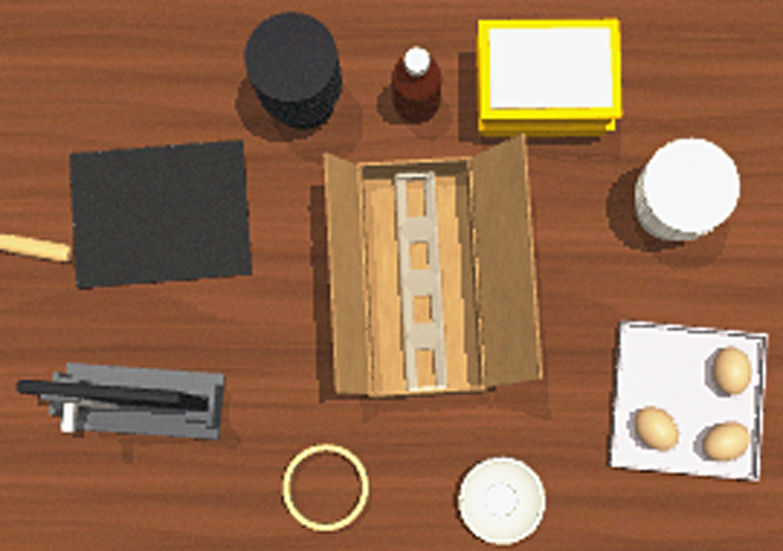

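View pics/c2.png

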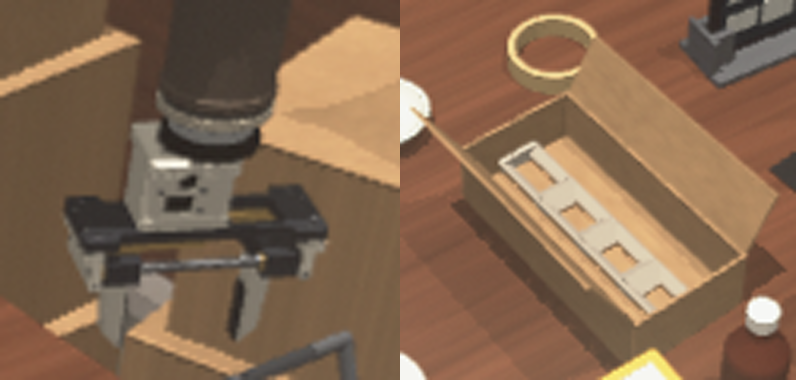

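Top crop: the mat outline is clear, at (70,155), (243,142), (251,273) and (80,287). The carton rim is about (360,160) to (488,390). The screen leans in the rack with a pale tab at (68,415). Scene crop: the gripper has a wide rail along its jaw axis, so flap clearance will matter.

```bash
python3 - <<'E'
from h import *
np.set_printoptions(precision=4,suppress=True)
T=cam('top');S=cam('scene')
ct=lambda *p:np.array(p)/2.9+[130,95]
cs=lambda *p:(np.array(p)-[400,0])*[125/396,120/380]+[225,180]
def P(c): return c[0]@np.c_[c[1],c[2]]
def tri(a,b):
    X=cv2.triangulatePoints(P(T),P(S),np.float64(a).T.copy(),np.float64(b).T.copy()); return (X[:3]/X[3]).T
top=ct([541,378],[525,135],[335,395],[325,155]); sc=cs([415,108],[590,290],[595,40],[775,195])
print('flap corners trayN,trayF,leftN,leftF\n',tri(top,sc))
print('rim',unproj(T,ct([360,160],[470,157],[490,388],[368,395]),.064))
m=unproj(T,ct([70,155],[243,142],[251,273],[80,287]),.003);print('mat',m,m.mean(0))
m2=unproj(T,np.array([[173,400],[261,403],[258,472],[170,470]])/1.4,.003);print('mat2',m2.mean(0))
tr=unproj(T,ct([622,320],[768,334],[758,480],[610,466]),.016);print('tray',tr,tr.mean(0))
im=cv2.imread('pics/raw_top0.png'); 
hsv=cv2.cvtColor(im,cv2.COLOR_BGR2HSV)
reg=np.zeros(im.shape[:2],np.uint8)
q=ct([625,328],[762,338],[752,470],[615,462]).astype(int); cv2.fillConvexPoly(reg,q,255)
mask=((hsv[...,1]>60)&(hsv[...,2]>120)).astype(np.uint8)*255&reg
for c in cv2.findContours(mask,0,1)[0]:
    if cv2.contourArea(c)<40: continue
    e=cv2.fitEllipse(c); 
    a=np.deg2rad(e[2]); d=np.array([-np.sin(a),np.cos(a)])*e[1][1]/2
    w=unproj(T,[e[0],np.array(e[0])+d],.023); v=w[1]-w[0]
    print('egg',w[0],'yaw',np.degrees(np.arctan2(v[1],v[0])),e[1])
rk=unproj(T,ct([66,363],[224,375],[218,440],[58,428]),.008);print('rack',rk,rk.mean(0))
for n,p,z in(('white',[686,190],.097),('black',[291,56],.125),('yel',[550,75],.083),('sauce',[416,60],.13)): print(n,unproj(T,ct(p),z))
E
```

```text
flap corners trayN,trayF,leftN,leftF
 [[ 0.4459 -0.1112  0.1415]
 [ 0.6816 -0.0975  0.1407]
 [ 0.429   0.0833  0.1055]
 [ 0.6667  0.096   0.1125]]
rim [[ 0.6755  0.0643  0.064 ]
 [ 0.6796 -0.0498  0.064 ]
 [ 0.4397 -0.0705  0.064 ]
 [ 0.4318  0.0531  0.064 ]]
mat [[0.6954 0.3846 0.003 ]
 [0.7115 0.1959 0.003 ]
 [0.5663 0.1838 0.003 ]
 [0.5496 0.3678 0.003 ]] [0.6307 0.283  0.003 ]
mat2 [0.1901 0.3644 0.003 ]
tray [[ 0.5164 -0.2146  0.016 ]
 [ 0.5025 -0.37    0.016 ]
 [ 0.3481 -0.3553  0.016 ]
 [ 0.3617 -0.1999  0.016 ]] [ 0.4322 -0.285   0.016 ]
egg [ 0.3893 -0.3202  0.023 ] yaw 108.27219689317305 (12.116922378540039, 15.564845085144043)
egg [ 0.4025 -0.2464  0.023 ] yaw 45.390665637204286 (11.99802303314209, 16.108461380004883)
egg [ 0.4639 -0.3277  0.023 ] yaw 10.474957868081468 (12.056839942932129, 15.683074951171875)
rack [[0.4668 0.3779 0.008 ]
 [0.4552 0.2092 0.008 ]
 [0.3861 0.2137 0.008 ]
 [0.3976 0.3835 0.008 ]] [0.4264 0.2961 0.008 ]
white [[ 0.6382 -0.2654  0.097 ]]
black [[0.7637 0.1308 0.125 ]]
yel [[ 0.7615 -0.1311  0.083 ]]
sauce [[0.7588 0.0069 0.13  ]]
```

Triangulation gives these results:
- **Carton:** centre about (0.557, 0), yaw about 3°. The 90 mm broad flap is on the tray side (world -y), so carton axes roughly equal world axes.
- **Clearance:** the 190 mm rail has to come down between flaps opened to their 2.4 stop. I'll grip the eggs near the fingertips and let the rail push the flaps out first.

Next I'll go above the carton and take a wrist look.

```bash
cat >> h.py <<'E'
def down(az):
    a=np.radians(az); y=np.array([np.cos(a),np.sin(a),0]); z=np.array([0,0,-1.]); return R.from_matrix(np.c_[np.cross(y,z),y,z]).as_rotvec()
def go(pos,az=None,rv=None):
    s,w=rel(arm.observe(),pos,down(az) if rv is None else rv); print('xyz',np.round(s,2),'ang',np.round(w,3))
E
python3 - <<'E'
from h import *
go([.42,.3,.30],-10);go([.555,0,.28],-86.8)
E
```

```text
xyz [-23.91 -16.72  -5.67] ang [-1.000e-03  1.000e-03  1.276e+00]
xyz [-49.51 -37.38  -3.64] ang [-0.000e+00  2.000e-03  2.617e+00]
```

Emit:
jog_arm(
  moves=[
    {"fingers": -0.2,"xyz": [-4,-3,-4],"angular": [0,0,0.2]},
    {"fingers": -0.2,"xyz": [-8,-6,-5.5],"angular": [0,0,0.4]},
    {"fingers": -0.2,"xyz": [-12,-9,-5.7],"angular": [0,0,0.6]},
    {"fingers": -0.2,"xyz": [-16,-12,-5.7],"angular": [0,0,0.8]},
    {"fingers": -0.2,"xyz": [-20,-15,-5.7],"angular": [0,0,1.0]},
    {"fingers": -0.2,"xyz": [-25,-19,-5.7],"angular": [0,0,1.2]},
    {"fingers": -0.2,"xyz": [-30,-23,-5.7],"angular": [0,0,1.4]},
    {"fingers": -0.2,"xyz": [-35,-27,-5.5],"angular": [0,0,1.6]},
    {"fingers": -0.2,"xyz": [-40,-31,-5],"angular": [0,0,1.8]},
    {"fingers": -0.2,"xyz": [-45,-35,-4.5],"angular": [0,0,2.0]},
    {"fingers": -0.2,"xyz": [-49,-37.4,-3.6],"angular": [0,0,2.2]},
    {"fingers": -0.2,"xyz": [-49.5,-37.4,-3.6],"angular": [0,0,2.4]},
  ],
)

```text
clock: 1.6
position: [0.5555, -0.0049, 0.2791]
ee_rot: [3.074, 0.638, -0.001]
force: [-0.0, 1.8, -0.1]
width: 0.6
```

Emit:
jog_arm(
  moves=[
    {"fingers": -0.2,"xyz": [0,0,0],"angular": [0,0,0.15]},
    {"fingers": -0.2,"xyz": [0,0,0],"angular": [0,0,0.217]},
    {"fingers": -0.2,"xyz": [0,0,0],"angular": [0,0,0.217]},
    {"fingers": -0.2,"xyz": [0,0,0],"angular": [0,0,0.217]},
  ],
)

```text
clock: 2.1
position: [0.5548, 0.0003, 0.2796]
ee_rot: [-3.125, -0.325, 0.0]
force: [0.9, -0.6, 0.1]
width: 0.599
```

```bash
python3 - <<'E'
from h import *
np.set_printoptions(precision=4,suppress=True)
st,c=snap('wrist','w1.png',1.4); print(st['position'],st['ee_rot'],st['width'],st['joints'])
# predicted carton corners for hypothesised pose
y=.056; Rz=np.array([[np.cos(y),-np.sin(y)],[np.sin(y),np.cos(y)]])
P=np.array([[a,b] for a,b in((121,59),(121,-59),(-121,-59),(-121,59),(-87,0),(-29,0),(29,0),(87,0))])/1000@Rz.T+[.557,-.001]
print(proj(c,np.c_[P,[.064]*4+[.03]*4])*1.4)
E
```

```text
[0.5548 0.0003 0.2796] [-3.1246 -0.3253  0.0004] 0.5985225606224908 [-0.6541  0.3382  0.7537  1.7373 -0.2497  1.1651 -1.1924]
[[338.4335  95.6614]
 [491.3724 120.8059]
 [435.3941 403.5233]
 [305.3645 385.5251]
 [377.1715 345.6755]
 [386.2381 287.2955]
 [395.9775 224.5833]
 [406.4674 157.0381]]
```

View pics/w1.png

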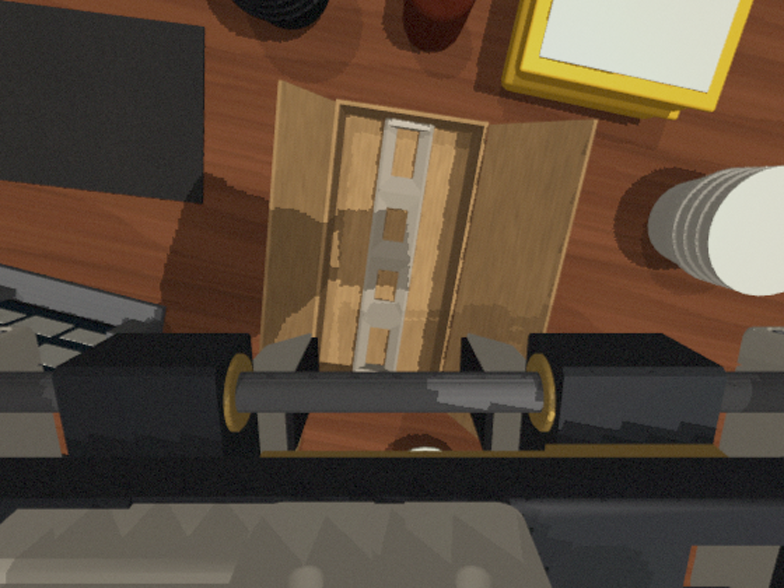

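The wrist view fits the carton pose: pocket holes are at (405,155), (394,224), (384,285) and (375,345), within 2 px of prediction. Next I turn to the carton yaw and lower, so the rail opens both flaps to their stops.

```bash
python3 - <<'E'
from h import *
go([.556,-.0005,.10],-86.8);go([.556,-.0005,.058],-86.8)
E
```

```text
xyz [ 0.1   0.1  17.97] ang [-0.     0.     0.151]
xyz [ 0.1   0.1  22.17] ang [-0.     0.     0.151]
```

Emit:
jog_arm(
  moves=[
    {"fingers": -0.2,"xyz": [0.1,0.1,4],"angular": [0,0,0.152]},
    {"fingers": -0.2,"xyz": [0.1,0.1,9],"angular": [0,0,0.152]},
    {"fingers": -0.2,"xyz": [0.1,0.1,13],"angular": [0,0,0.152]},
    {"fingers": -0.2,"xyz": [0.1,0.1,15],"angular": [0,0,0.152]},
    {"fingers": -0.2,"xyz": [0.1,0.1,16.5],"angular": [0,0,0.152]},
    {"fingers": -0.2,"xyz": [0.1,0.1,18],"angular": [0,0,0.152]},
    {"fingers": -0.2,"xyz": [0.1,0.1,19],"angular": [0,0,0.152]},
    {"fingers": -0.2,"xyz": [0.1,0.1,20],"angular": [0,0,0.152]},
    {"fingers": -0.2,"xyz": [0.1,0.1,20.7],"angular": [0,0,0.152]},
    {"fingers": -0.2,"xyz": [0.1,0.1,21.2],"angular": [0,0,0.152]},
    {"fingers": -0.2,"xyz": [0.1,0.1,21.6],"angular": [0,0,0.152]},
    {"fingers": -0.2,"xyz": [0.1,0.1,21.8],"angular": [0,0,0.152]},
  ],
)

```text
clock: 3.65
position: [0.5563, -0.0005, 0.0617]
ee_rot: [-3.14, -0.084, -0.001]
force: [-0.1, 0.2, 0.6]
width: 0.6
```

Emit:
jog_arm(
  moves=[
    {"fingers": -0.2,"xyz": [0,0,0.2],"angular": [0,0,0]},
    {"fingers": -0.2,"xyz": [0,0,0.4],"angular": [0,0,0]},
    {"fingers": -0.2,"xyz": [0,0,0.6],"angular": [0,0,0]},
    {"fingers": -0.2,"xyz": [0,0,0.8],"angular": [0,0,0]},
  ],
)

```text
clock: 4.15
position: [0.5562, -0.0005, 0.0537]
ee_rot: [-3.14, -0.084, -0.0]
force: [0.0, -0.5, 1.9]
width: 0.602
```

Emit:
jog_arm(
  moves=[
    {"fingers": -0.2,"xyz": [0,0,0.1],"angular": [0,0,0]},
    {"fingers": -0.2,"xyz": [0,0,0.2],"angular": [0,0,0]},
    {"fingers": -0.2,"xyz": [0,0,0.3],"angular": [0,0,0]},
    {"fingers": -0.2,"xyz": [0,0,0.3],"angular": [0,0,0]},
  ],
)

```text
clock: 4.65
position: [0.5562, -0.0005, 0.0507]
ee_rot: [-3.14, -0.084, -0.0]
force: [0.2, -0.1, -0.5]
width: 0.599
```

```bash
python3 - <<'E'
from h import *
snap('scene','s1.png',3.2,(190,150,380,330))
go([.556,0,.28],-86.8); go([.44,-.28,.28],-80)
E
```

```text
xyz [-1.000e-02 -5.000e-02 -2.293e+01] ang [-0.     0.    -0.002]
xyz [-13.1   27.28 -22.93] ang [-0.     0.    -0.121]
```

View pics/s1.png

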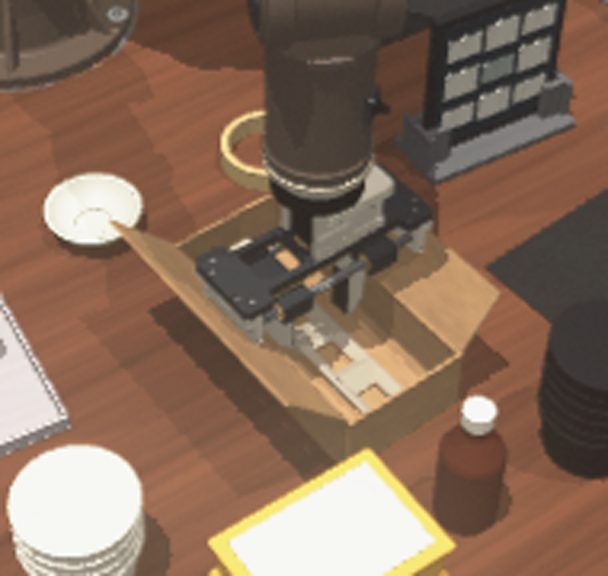

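Scene crop: the rail sits between the opened flaps with almost no force. I'll check there's a little more room below, then lift and go over the tray.

Emit:
jog_arm(
  moves=[
    {"fingers": -0.2,"xyz": [0,0,0.2],"angular": [0,0,0]},
    {"fingers": -0.2,"xyz": [0,0,0.4],"angular": [0,0,0]},
    {"fingers": -0.2,"xyz": [0,0,0.6],"angular": [0,0,0]},
    {"fingers": -0.2,"xyz": [0,0,0.6],"angular": [0,0,0]},
  ],
)

```text
clock: 5.2
position: [0.5561, -0.0004, 0.0445]
ee_rot: [-3.14, -0.085, 0.0]
force: [0.6, 0.8, 0.2]
width: 0.6
```

Emit:
jog_arm(
  moves=[
    {"fingers": -0.2,"xyz": [0,0,-4],"angular": [0,0,0]},
    {"fingers": -0.2,"xyz": [0,0,-9],"angular": [0,0,0]},
    {"fingers": -0.2,"xyz": [0,0,-14],"angular": [0,0,0]},
    {"fingers": -0.2,"xyz": [-2,4,-18],"angular": [0,0,0]},
    {"fingers": -0.2,"xyz": [-4,9,-21],"angular": [0,0,0]},
    {"fingers": -0.2,"xyz": [-7,14,-23],"angular": [0,0,-0.05]},
    {"fingers": -0.2,"xyz": [-9.5,19,-23],"angular": [0,0,-0.1]},
    {"fingers": -0.2,"xyz": [-12,24,-23],"angular": [0,0,-0.12]},
    {"fingers": -0.2,"xyz": [-13.1,27.3,-23],"angular": [0,0,-0.12]},
    {"fingers": -0.2,"xyz": [-13.1,27.3,-23],"angular": [0,0,-0.12]},
  ],
)

```text
clock: 6.45
position: [0.4382, -0.283, 0.2749]
ee_rot: [3.13, 0.263, -0.0]
force: [0.9, 0.4, -0.8]
width: 0.598
```

```bash
cat >> h.py <<'E'
def eggs(show=None):
    st=arm.observe(); c=cam('wrist',st); im=imaging.get_image('wrist')[...,::-1].copy(); cv2.imwrite('pics/raw_egg_%.2f.png'%st['clock'],im)
    T=np.array([[-.085,-.085],[.085,-.085],[.085,.085],[-.085,.085]])
    hsv=cv2.cvtColor(im,cv2.COLOR_BGR2HSV); m=((hsv[...,1]>45)&(hsv[...,2]>110)&(hsv[...,0]<25)).astype(np.uint8)*255
    q=proj(c,np.c_[np.array([[.5164,-.2146],[.5025,-.37],[.3481,-.3553],[.3617,-.1999]]),[.003]*4]); reg=np.zeros_like(m); cv2.fillConvexPoly(reg,q.astype(int),255)
    m&=cv2.erode(reg,np.ones((5,5)))
    out=[]
    for k in cv2.findContours(m,0,1)[0]:
        if cv2.contourArea(k)<300: continue
        e=cv2.fitEllipse(k); a=np.deg2rad(e[2]); d=np.array([-np.sin(a),np.cos(a)])*e[1][1]/2
        w=unproj(c,[e[0],np.array(e[0])+d],.023); v=w[1]-w[0]
        print('egg',np.round(w[0],4),'yaw',np.round(np.degrees(np.arctan2(v[1],v[0])),1),'px',np.round(e[0]),np.round(e[1]),cv2.contourArea(k)); cv2.drawContours(im,[k],-1,(0,255,0),1)
    if show: cv2.imwrite('pics/'+show,cv2.resize(im,None,fx=1.4,fy=1.4))
E
python3 - <<'E'
from h import *
st=arm.observe(); print(st['position'],st['ee_rot'],st['force'],st['joints']); eggs('e1.png')
E
```

```text
[ 0.4382367  -0.28303496  0.27490626] [ 3.12962006e+00  2.63478589e-01 -1.82710980e-04] [ 0.90445464  0.37182756 -0.76129532] [-0.1901096   0.29285444  0.85735284  1.82523584 -0.24262782  1.13253482
 -0.65262849]
egg [ 0.3886 -0.3219  0.023 ] yaw 117.9 px [300. 226.] [29. 38.] 866.0
egg [ 0.4019 -0.2486  0.023 ] yaw 40.2 px [247. 207.] [29. 39.] 891.5
egg [ 0.4634 -0.3292  0.023 ] yaw -176.9 px [317. 171.] [30. 40.] 956.5
```

View pics/e1.png

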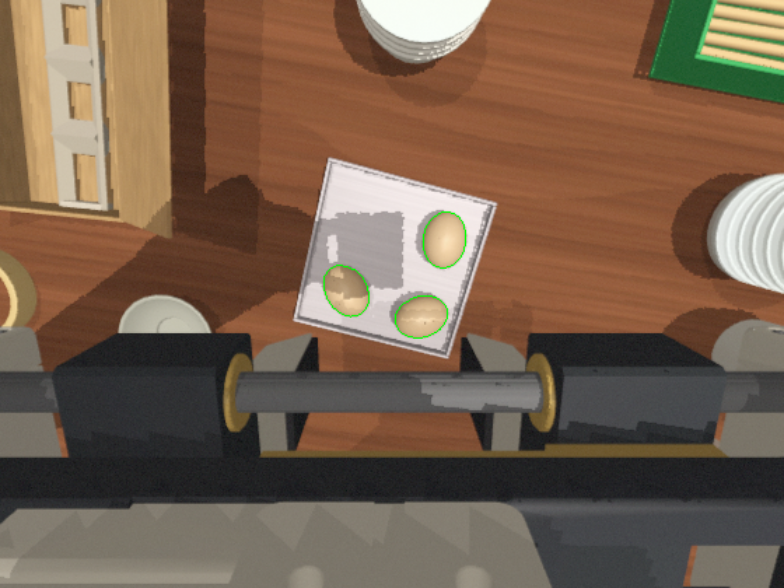

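Wrist view: the three contours fit the eggs well, at (445,240), (346,290) and (421,316). First pick is the far one at (0.4634, -0.3292).

```bash
python3 - <<'E'
from h import *
go([.4634,-.3292,.10],-85);go([.4634,-.3292,.035],-85)
E
```

```text
xyz [ 1.57  5.16 17.46] ang [-0.     0.     0.083]
xyz [ 1.57  5.16 23.96] ang [-0.     0.     0.083]
```

Emit:
jog_arm(
  moves=[
    {"fingers": -0.35,"xyz": [1,3,5],"angular": [0,0,0.08]},
    {"fingers": -0.35,"xyz": [1.6,5.2,10],"angular": [0,0,0.083]},
    {"fingers": -0.35,"xyz": [1.6,5.2,15],"angular": [0,0,0.083]},
    {"fingers": -0.35,"xyz": [1.6,5.2,18],"angular": [0,0,0.083]},
    {"fingers": -0.35,"xyz": [1.6,5.2,20.5],"angular": [0,0,0.083]},
    {"fingers": -0.35,"xyz": [1.6,5.2,22.5],"angular": [0,0,0.083]},
    {"fingers": -0.35,"xyz": [1.6,5.2,23.5],"angular": [0,0,0.083]},
    {"fingers": -0.35,"xyz": [1.6,5.2,23.9],"angular": [0,0,0.083]},
    {"fingers": 0.0,"xyz": [1.6,5.2,23.9],"angular": [0,0,0.083]},
    {"fingers": 0.2,"xyz": [1.6,5.2,23.9],"angular": [0,0,0.083]},
    {"fingers": 0.4,"xyz": [1.6,5.2,23.9],"angular": [0,0,0.083]},
    {"fingers": 0.4,"xyz": [1.6,5.2,23.9],"angular": [0,0,0.083]},
  ],
  grip_force=8,
)

```text
clock: 8.0
position: [0.465, -0.3289, 0.0362]
ee_rot: [3.138, 0.142, 0.001]
force: [0.0, 0.3, 3.2]
width: 0.432
```

Emit:
jog_arm(
  moves=[
    {"fingers": 0.4,"xyz": [0,0,0],"angular": [0,0,0]},
    {"fingers": 0.4,"xyz": [0,0,-0.5],"angular": [0,0,0]},
    {"fingers": 0.4,"xyz": [0,0,-2],"angular": [0,0,0]},
    {"fingers": 0.4,"xyz": [0,0,-5],"angular": [0,0,0]},
    {"fingers": 0.4,"xyz": [0,0,-8],"angular": [0,0,0]},
    {"fingers": 0.4,"xyz": [0,0,-11],"angular": [0,0,0]},
    {"fingers": 0.4,"xyz": [0,0,-13],"angular": [0,0,0]},
    {"fingers": 0.4,"xyz": [0,0,-13],"angular": [0,0,0]},
  ],
)

```text
clock: 9.0
position: [0.4654, -0.3292, 0.1677]
ee_rot: [3.137, 0.142, 0.004]
force: [-0.7, -0.4, -1.1]
width: 0.433
```

```bash
cat >> h.py <<'E'
C=np.array([.556,-.0003]); CY=.056
def cart(x,y): return C+np.array([np.cos(CY)*x-np.sin(CY)*y,np.sin(CY)*x+np.cos(CY)*y])
E
python3 - <<'E'
from h import *
for i in (-87,-29,29): print(cart(i/1e3,0))
st=arm.observe(); print(st['position'],st['width']*92,st['force'])
for z in(.17,.085,.048): go([*cart(-.087,0),z],-86.8)
E
```

```text
[ 0.46913638 -0.00516945]
[ 0.52704546 -0.00192315]
[0.58495454 0.00132315]
[ 0.46539849 -0.32918056  0.1676721 ] 39.846254788622126 [-0.66914894 -0.44962658 -1.10809649]
xyz [  3.31 -32.23  -0.27] ang [ 0.001 -0.003  0.035]
xyz [  3.28 -32.25   8.23] ang [ 0.001 -0.003  0.035]
xyz [  3.27 -32.25  11.93] ang [ 0.001 -0.003  0.035]
```

Emit:
jog_arm(
  moves=[
    {"fingers": 0.4,"xyz": [0.5,-3,-2],"angular": [0,0,0.035]},
    {"fingers": 0.4,"xyz": [1,-7,-3],"angular": [0,0,0.035]},
    {"fingers": 0.4,"xyz": [1.5,-12,-3],"angular": [0,0,0.035]},
    {"fingers": 0.4,"xyz": [2,-17,-3],"angular": [0,0,0.035]},
    {"fingers": 0.4,"xyz": [2.5,-22,-3],"angular": [0,0,0.035]},
    {"fingers": 0.4,"xyz": [3,-26,-3],"angular": [0,0,0.035]},
    {"fingers": 0.4,"xyz": [3.3,-29.5,-2],"angular": [0,0,0.035]},
    {"fingers": 0.4,"xyz": [3.3,-31.5,0],"angular": [0,0,0.035]},
    {"fingers": 0.4,"xyz": [3.3,-32.2,2],"angular": [0,0,0.035]},
    {"fingers": 0.4,"xyz": [3.3,-32.2,4],"angular": [0,0,0.035]},
    {"fingers": 0.4,"xyz": [3.3,-32.2,5],"angular": [0,0,0.035]},
    {"fingers": 0.4,"xyz": [3.3,-32.2,5],"angular": [0,0,0.035]},
  ],
)

```text
clock: 10.5
position: [0.4679, -0.0053, 0.1152]
ee_rot: [3.14, 0.086, -0.002]
force: [-0.5, 0.7, -0.6]
width: 0.433
```

```bash
python3 - <<'E'
from h import *
st=arm.observe(); print(st['position'],st['width']*92,st['force'])
go([*cart(-.087,0),.049],-86.8)
E
```

```text
[ 0.46787807 -0.00528098  0.11523657] 39.79000459370879 [-0.51570724  0.6727012  -0.57472508]
xyz [ 0.14 -0.01  6.62] ang [ 0.     0.002 -0.001]
```

Emit:
jog_arm(
  moves=[
    {"fingers": 0.4,"xyz": [0.1,0,2],"angular": [0,0,0]},
    {"fingers": 0.4,"xyz": [0.1,0,4],"angular": [0,0,0]},
    {"fingers": 0.4,"xyz": [0.1,0,5.2],"angular": [0,0,0]},
    {"fingers": 0.4,"xyz": [0.1,0,5.8],"angular": [0,0,0]},
    {"fingers": 0.4,"xyz": [0.1,0,6.2],"angular": [0,0,0]},
    {"fingers": 0.4,"xyz": [0.1,0,6.4],"angular": [0,0,0]},
    {"fingers": 0.4,"xyz": [0.1,0,6.5],"angular": [0,0,0]},
    {"fingers": 0.4,"xyz": [0.1,0,6.5],"angular": [0,0,0]},
  ],
)

```text
clock: 11.5
position: [0.4698, -0.0052, 0.051]
ee_rot: [3.14, 0.087, 0.001]
force: [-0.4, -1.0, 2.7]
width: 0.433
```

Emit:
jog_arm(
  moves=[
    {"fingers": 0.1,"xyz": [0,0,0.05],"angular": [0,0,0]},
    {"fingers": 0.0,"xyz": [0,0,0.05],"angular": [0,0,0]},
    {"fingers": -0.1,"xyz": [0,0,0.05],"angular": [0,0,0]},
    {"fingers": -0.2,"xyz": [0,0,0.05],"angular": [0,0,0]},
    {"fingers": -0.2,"xyz": [0,0,0.05],"angular": [0,0,0]},
    {"fingers": -0.2,"xyz": [0,0,-1],"angular": [0,0,0]},
    {"fingers": -0.2,"xyz": [0,0,-3],"angular": [0,0,0]},
    {"fingers": -0.2,"xyz": [0,0,-6],"angular": [0,0,0]},
    {"fingers": -0.2,"xyz": [0,0,-10],"angular": [0,0,0]},
    {"fingers": -0.2,"xyz": [0,0,-14],"angular": [0,0,0]},
    {"fingers": -0.2,"xyz": [0,0,-18],"angular": [0,0,0]},
    {"fingers": -0.2,"xyz": [0,0,-19],"angular": [0,0,0]},
  ],
)

```text
clock: 13.0
position: [0.4705, -0.0052, 0.2433]
ee_rot: [-3.139, -0.087, -0.006]
force: [0.7, -1.0, -0.8]
width: 0.597
```

```bash
python3 - <<'E'
from h import *
st,c=snap('wrist','w2.png',1.4); print(st['position'],st['force'],st['width']); print(proj(c,[[*cart(-.087,0),.036]])*1.4)
go([.44,-.28,.25],-45)
E
```

```text
[ 0.47046964 -0.00519303  0.24327045] [ 0.6638433  -1.02413813 -0.8174841 ] 0.5972911571673638
[[389.34407218 269.98603658]]
xyz [-4.56 27.28 -0.74] ang [ 0.    -0.004 -0.73 ]
```

View pics/w2.png

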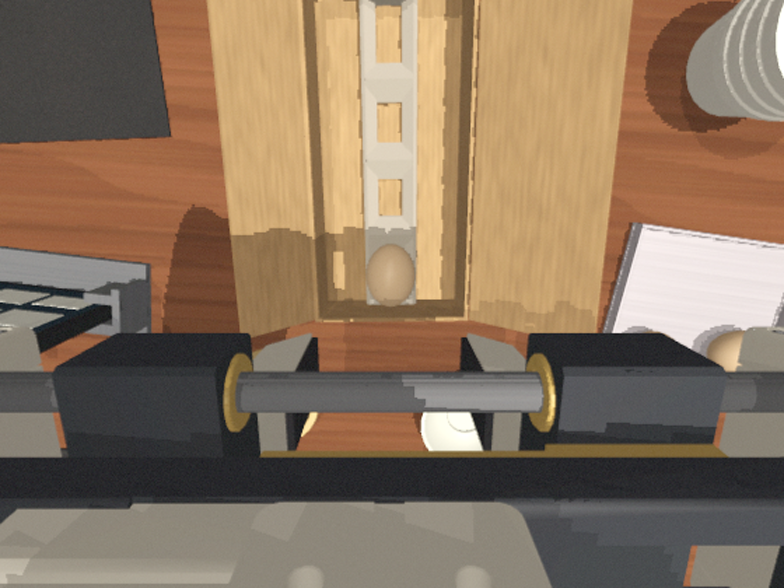

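Egg 1 lies in pocket 1, lengthwise, at (391,275) against a predicted (389,270). Next I look at the tray again, numerically only.

Emit:
jog_arm(
  moves=[
    {"fingers": -0.35,"xyz": [-1,4,-1],"angular": [0,0,-0.1]},
    {"fingers": -0.35,"xyz": [-2,9,-1],"angular": [0,0,-0.25]},
    {"fingers": -0.35,"xyz": [-3,14,-1],"angular": [0,0,-0.4]},
    {"fingers": -0.35,"xyz": [-4,19,-1],"angular": [0,0,-0.55]},
    {"fingers": -0.35,"xyz": [-4.5,24,-1],"angular": [0,0,-0.7]},
    {"fingers": -0.35,"xyz": [-4.6,27.3,-1],"angular": [0,0,-0.73]},
    {"fingers": -0.35,"xyz": [-4.6,27.3,-1],"angular": [0,0,-0.73]},
    {"fingers": -0.35,"xyz": [-4.6,27.3,-1],"angular": [0,0,-0.73]},
  ],
)

```text
clock: 14.05
position: [0.4383, -0.2791, 0.2498]
ee_rot: [-2.901, -1.201, 0.002]
force: [0.2, 0.6, 0.9]
width: 0.671
```

```bash
python3 - <<'E'
from h import *
eggs('e2.png'); print(arm.observe()['position'])
go([.402,-.248,.10],-48);go([.402,-.248,.035],-48)
E
```

```text
egg [ 0.4101 -0.3202  0.023 ] yaw 103.2 px [285. 227.] [31. 41.] 997.0
egg [ 0.4015 -0.2481  0.023 ] yaw -137.8 px [238. 191.] [32. 42.] 1057.5
[ 0.43861465 -0.27865349  0.25000557]
xyz [-0.42 -4.73 15.01] ang [-0.002  0.     0.053]
xyz [-0.42 -4.72 21.51] ang [-0.002  0.     0.053]
```

The egg near x = 0.389 was knocked to (0.410, -0.320). The egg at (0.4015, -0.248) is unmoved and clear to grip.

Emit:
jog_arm(
  moves=[
    {"fingers": -0.35,"xyz": [-0.4,-4.7,5],"angular": [0,0,0.053]},
    {"fingers": -0.35,"xyz": [-0.4,-4.7,10],"angular": [0,0,0.053]},
    {"fingers": -0.35,"xyz": [-0.4,-4.7,14],"angular": [0,0,0.053]},
    {"fingers": -0.35,"xyz": [-0.4,-4.7,17],"angular": [0,0,0.053]},
    {"fingers": -0.35,"xyz": [-0.4,-4.7,19],"angular": [0,0,0.053]},
    {"fingers": -0.35,"xyz": [-0.4,-4.7,20.5],"angular": [0,0,0.053]},
    {"fingers": -0.35,"xyz": [-0.4,-4.7,21.2],"angular": [0,0,0.053]},
    {"fingers": -0.35,"xyz": [-0.4,-4.7,21.5],"angular": [0,0,0.053]},
    {"fingers": 0.0,"xyz": [-0.4,-4.7,21.5],"angular": [0,0,0.053]},
    {"fingers": 0.2,"xyz": [-0.4,-4.7,21.5],"angular": [0,0,0.053]},
    {"fingers": 0.4,"xyz": [-0.4,-4.7,21.5],"angular": [0,0,0.053]},
    {"fingers": 0.4,"xyz": [-0.4,-4.7,21.5],"angular": [0,0,0.053]},
  ],
  grip_force=8,
)

```text
clock: 15.6
position: [0.4029, -0.2498, 0.036]
ee_rot: [2.933, 1.125, 0.001]
force: [-0.4, 0.7, 2.4]
width: 0.43
```

Emit:
jog_arm(
  moves=[
    {"fingers": 0.4,"xyz": [0,0,0],"angular": [0,0,0]},
    {"fingers": 0.4,"xyz": [0,0,-0.5],"angular": [0,0,0]},
    {"fingers": 0.4,"xyz": [0,0,-2],"angular": [0,0,0]},
    {"fingers": 0.4,"xyz": [0,0,-5],"angular": [0,0,0]},
    {"fingers": 0.4,"xyz": [0,0,-8],"angular": [0,0,0]},
    {"fingers": 0.4,"xyz": [0,0,-12],"angular": [0,0,0]},
    {"fingers": 0.4,"xyz": [0,0,-15],"angular": [0,0,0]},
    {"fingers": 0.4,"xyz": [0,0,-15],"angular": [0,0,0]},
  ],
)

```text
clock: 16.6
position: [0.4036, -0.2503, 0.1881]
ee_rot: [2.931, 1.125, 0.006]
force: [0.3, 0.7, -1.7]
width: 0.434
```

```bash
python3 - <<'E'
from h import *
st=arm.observe(); print(st['position'],st['width']*92,st['force'])
for z in(.185,.115): go([*cart(-.029,0),z],-86.8)
E
```

```text
[ 0.40361597 -0.2502866   0.18813435] 39.91004831194747 [ 0.28019241  0.71104651 -1.6772904 ]
xyz [ 25.79 -10.21   0.34] ang [ 0.002 -0.004  0.677]
xyz [ 25.77 -10.23   7.34] ang [ 0.002 -0.004  0.677]
```

Emit:
jog_arm(
  moves=[
    {"fingers": 0.4,"xyz": [3,-1,0],"angular": [0,0,0.15]},
    {"fingers": 0.4,"xyz": [7,-2.5,0],"angular": [0,0,0.3]},
    {"fingers": 0.4,"xyz": [11.5,-4.5,0],"angular": [0,0,0.45]},
    {"fingers": 0.4,"xyz": [16,-6.5,0],"angular": [0,0,0.6]},
    {"fingers": 0.4,"xyz": [20.5,-8.5,0],"angular": [0,0,0.675]},
    {"fingers": 0.4,"xyz": [24,-9.7,0.5],"angular": [0,0,0.677]},
    {"fingers": 0.4,"xyz": [25.6,-10.2,2.5],"angular": [0,0,0.677]},
    {"fingers": 0.4,"xyz": [25.8,-10.2,4.5],"angular": [0,0,0.677]},
    {"fingers": 0.4,"xyz": [25.8,-10.2,6.5],"angular": [0,0,0.677]},
    {"fingers": 0.4,"xyz": [25.8,-10.2,7.3],"angular": [0,0,0.677]},
    {"fingers": 0.4,"xyz": [25.8,-10.2,7.3],"angular": [0,0,0.677]},
  ],
)

```text
clock: 17.98
position: [0.5255, -0.0022, 0.1123]
ee_rot: [3.14, 0.085, -0.002]
force: [-0.5, -0.1, -0.1]
width: 0.433
```

```bash
python3 - <<'E'
from h import *
st=arm.observe(); print(st['position'],st['width']*92,st['force'])
go([*cart(-.029,0),.050],-86.8)
E
```

```text
[ 0.52549757 -0.00217311  0.11234963] 39.82445967821369 [-0.51047416 -0.14549327 -0.06929579]
xyz [ 0.16 -0.02  6.23] ang [ 0.     0.001 -0.002]
```

Emit:
jog_arm(
  moves=[
    {"fingers": 0.4,"xyz": [0.1,0,2],"angular": [0,0,0]},
    {"fingers": 0.4,"xyz": [0.1,0,4],"angular": [0,0,0]},
    {"fingers": 0.4,"xyz": [0.1,0,5],"angular": [0,0,0]},
    {"fingers": 0.4,"xyz": [0.1,0,5.6],"angular": [0,0,0]},
    {"fingers": 0.4,"xyz": [0.1,0,6],"angular": [0,0,0]},
    {"fingers": 0.4,"xyz": [0.1,0,6.2],"angular": [0,0,0]},
    {"fingers": 0.4,"xyz": [0.1,0,6.2],"angular": [0,0,0]},
    {"fingers": 0.4,"xyz": [0.1,0,6.2],"angular": [0,0,0]},
  ],
)

```text
clock: 18.98
position: [0.5275, -0.0015, 0.0511]
ee_rot: [3.14, 0.087, 0.001]
force: [-0.6, -1.8, 0.7]
width: 0.43
```

Emit:
jog_arm(
  moves=[
    {"fingers": 0.1,"xyz": [0,0,0.05],"angular": [0,0,0]},
    {"fingers": 0.0,"xyz": [0,0,0.05],"angular": [0,0,0]},
    {"fingers": -0.1,"xyz": [0,0,0.05],"angular": [0,0,0]},
    {"fingers": -0.2,"xyz": [0,0,0.05],"angular": [0,0,0]},
    {"fingers": -0.2,"xyz": [0,0,0.05],"angular": [0,0,0]},
    {"fingers": -0.2,"xyz": [0,0,-1],"angular": [0,0,0]},
    {"fingers": -0.2,"xyz": [0,0,-3],"angular": [0,0,0]},
    {"fingers": -0.2,"xyz": [0,0,-6],"angular": [0,0,0]},
    {"fingers": -0.2,"xyz": [0,0,-10],"angular": [0,0,0]},
    {"fingers": -0.2,"xyz": [0,0,-14],"angular": [0,0,0]},
    {"fingers": -0.2,"xyz": [0,0,-18],"angular": [0,0,0]},
    {"fingers": -0.2,"xyz": [0,0,-20],"angular": [0,0,0]},
  ],
)

```text
clock: 20.48
position: [0.5277, -0.0017, 0.2534]
ee_rot: [-3.14, -0.086, -0.004]
force: [0.6, 0.1, -0.4]
width: 0.601
```

```bash
python3 - <<'E'
from h import *
st=arm.observe(); print(st['position'],st['width']*92,st['force'])
go([.44,-.29,.25],13)
E
```

```text
[ 0.52774653 -0.0017131   0.25341194] 55.29367954673442 [ 0.59995371  0.08209775 -0.4281592 ]
xyz [-10.35  28.3    0.3 ] ang [ 0.002 -0.002 -1.743]
```

Emit:
jog_arm(
  moves=[
    {"fingers": -0.35,"xyz": [-1,3,0],"angular": [0,0,-0.18]},
    {"fingers": -0.35,"xyz": [-2,6,0],"angular": [0,0,-0.36]},
    {"fingers": -0.35,"xyz": [-3,9,0],"angular": [0,0,-0.54]},
    {"fingers": -0.35,"xyz": [-4,12,0],"angular": [0,0,-0.72]},
    {"fingers": -0.35,"xyz": [-5.5,15,0],"angular": [0,0,-0.9]},
    {"fingers": -0.35,"xyz": [-7,18,0],"angular": [0,0,-1.08]},
    {"fingers": -0.35,"xyz": [-8,21,0],"angular": [0,0,-1.26]},
    {"fingers": -0.35,"xyz": [-9,24,0],"angular": [0,0,-1.44]},
    {"fingers": -0.35,"xyz": [-10,26.5,0],"angular": [0,0,-1.62]},
    {"fingers": -0.35,"xyz": [-10.3,28.3,0],"angular": [0,0,-1.743]},
    {"fingers": -0.35,"xyz": [-10.3,28.3,0],"angular": [0,0,-1.743]},
    {"fingers": -0.35,"xyz": [-10.3,28.3,0],"angular": [0,0,-1.743]},
  ],
)

```text
clock: 21.98
position: [0.4402, -0.2887, 0.2509]
ee_rot: [-1.957, -2.457, -0.001]
force: [0.7, 0.9, 0.0]
width: 0.677
```

```bash
python3 - <<'E'
from h import *
eggs('e3.png'); print(arm.observe()['position'],arm.observe()['joints'])
go([.4101,-.3212,.035],13)
E
```

```text
egg [ 0.4101 -0.3198  0.023 ] yaw 104.2 px [248. 207.] [31. 41.] 1021.5
[ 0.44035974 -0.28845836  0.2507903 ] [-0.05154396  0.3002742   0.68745121  1.84206458 -0.21552844  1.07484424
  0.94399578]
xyz [-2.52 -3.69 21.58] ang [ 0.    -0.001 -0.   ]
```

Emit:
jog_arm(
  moves=[
    {"fingers": -0.35,"xyz": [-2,-3,5],"angular": [0,0,0]},
    {"fingers": -0.35,"xyz": [-2.4,-3.7,10],"angular": [0,0,0]},
    {"fingers": -0.35,"xyz": [-2.4,-3.7,14],"angular": [0,0,0]},
    {"fingers": -0.35,"xyz": [-2.4,-3.7,17],"angular": [0,0,0]},
    {"fingers": -0.35,"xyz": [-2.4,-3.7,19],"angular": [0,0,0]},
    {"fingers": -0.35,"xyz": [-2.4,-3.7,20.5],"angular": [0,0,0]},
    {"fingers": -0.35,"xyz": [-2.4,-3.7,21.2],"angular": [0,0,0]},
    {"fingers": -0.35,"xyz": [-2.4,-3.7,21.5],"angular": [0,0,0]},
    {"fingers": 0.0,"xyz": [-2.4,-3.7,21.5],"angular": [0,0,0]},
    {"fingers": 0.2,"xyz": [-2.4,-3.7,21.5],"angular": [0,0,0]},
    {"fingers": 0.4,"xyz": [-2.4,-3.7,21.5],"angular": [0,0,0]},
    {"fingers": 0.4,"xyz": [-2.4,-3.7,21.5],"angular": [0,0,0]},
  ],
  grip_force=8,
)

```text
clock: 23.52
position: [0.4098, -0.3214, 0.0361]
ee_rot: [1.954, 2.459, 0.0]
force: [0.2, 0.7, 3.0]
width: 0.429
```

Emit:
jog_arm(
  moves=[
    {"fingers": 0.4,"xyz": [0,0,0],"angular": [0,0,0]},
    {"fingers": 0.4,"xyz": [0,0,-0.5],"angular": [0,0,0]},
    {"fingers": 0.4,"xyz": [0,0,-2],"angular": [0,0,0]},
    {"fingers": 0.4,"xyz": [0,0,-5],"angular": [0,0,0]},
    {"fingers": 0.4,"xyz": [0,0,-8],"angular": [0,0,0]},
    {"fingers": 0.4,"xyz": [0,0,-12],"angular": [0,0,0.1]},
    {"fingers": 0.4,"xyz": [0,0,-15],"angular": [0,0,0.25]},
    {"fingers": 0.4,"xyz": [0,0,-15],"angular": [0,0,0.4]},
  ],
)

```text
clock: 24.52
position: [0.4103, -0.3221, 0.1888]
ee_rot: [2.406, 2.014, 0.004]
force: [-0.4, -0.3, -0.7]
width: 0.432
```

```bash
python3 - <<'E'
from h import *
st=arm.observe(); print(st['position'],st['width']*92,st['force'])
for z in(.185,.115): go([*cart(.029,0),z],-86.8)
E
```

```text
[ 0.41034349 -0.32211544  0.18881223] 39.74660043632212 [-0.41751679 -0.30759554 -0.73508267]
xyz [34.92 11.48  0.4 ] ang [ 0.004 -0.002  1.338]
xyz [34.92 11.45  7.4 ] ang [ 0.004 -0.002  1.338]
```

Emit:
jog_arm(
  moves=[
    {"fingers": 0.4,"xyz": [3,1,0],"angular": [0,0,0.15]},
    {"fingers": 0.4,"xyz": [7,2.3,0],"angular": [0,0,0.32]},
    {"fingers": 0.4,"xyz": [11,3.6,0],"angular": [0,0,0.49]},
    {"fingers": 0.4,"xyz": [15,5,0],"angular": [0,0,0.66]},
    {"fingers": 0.4,"xyz": [19,6.2,0],"angular": [0,0,0.83]},
    {"fingers": 0.4,"xyz": [23,7.5,0],"angular": [0,0,1.0]},
    {"fingers": 0.4,"xyz": [27,8.9,0],"angular": [0,0,1.17]},
    {"fingers": 0.4,"xyz": [31,10.2,0],"angular": [0,0,1.3]},
    {"fingers": 0.4,"xyz": [34,11.2,0.5],"angular": [0,0,1.338]},
    {"fingers": 0.4,"xyz": [34.9,11.5,3],"angular": [0,0,1.338]},
    {"fingers": 0.4,"xyz": [34.9,11.5,5.5],"angular": [0,0,1.338]},
    {"fingers": 0.4,"xyz": [34.9,11.5,7],"angular": [0,0,1.338]},
  ],
)

```text
clock: 26.02
position: [0.5812, 0.0022, 0.1142]
ee_rot: [-3.14, -0.094, 0.003]
force: [0.1, 0.0, -0.5]
width: 0.431
```

Emit:
jog_arm(
  moves=[
    {"fingers": 0.4,"xyz": [0,0,0.5],"angular": [0,0,0]},
    {"fingers": 0.4,"xyz": [0,0,0.5],"angular": [0,0,0]},
  ],
)

```text
clock: 26.28
position: [0.5825, 0.0023, 0.111]
ee_rot: [-3.14, -0.094, -0.0]
force: [-0.3, -0.9, -0.1]
width: 0.432
```

```bash
python3 - <<'E'
from h import *
st=arm.observe(); print(st['position'],st['width']*92,st['force'])
go([*cart(.029,0),.050],-86.8)
E
```

```text
[0.58250881 0.00231541 0.11095531] 39.72062329192533 [-0.26491132 -0.91051912 -0.11251272]
xyz [0.24 0.11 6.1 ] ang [-0.    -0.     0.004]
```

Emit:
jog_arm(
  moves=[
    {"fingers": 0.4,"xyz": [0.2,0.1,2],"angular": [0,0,0]},
    {"fingers": 0.4,"xyz": [0.2,0.1,4],"angular": [0,0,0]},
    {"fingers": 0.4,"xyz": [0.2,0.1,5],"angular": [0,0,0]},
    {"fingers": 0.4,"xyz": [0.2,0.1,5.5],"angular": [0,0,0]},
    {"fingers": 0.4,"xyz": [0.2,0.1,5.9],"angular": [0,0,0]},
    {"fingers": 0.4,"xyz": [0.2,0.1,6.1],"angular": [0,0,0]},
    {"fingers": 0.4,"xyz": [0.2,0.1,6.1],"angular": [0,0,0]},
    {"fingers": 0.4,"xyz": [0.2,0.1,6.1],"angular": [0,0,0]},
  ],
)

```text
clock: 27.28
position: [0.5849, 0.0016, 0.0501]
ee_rot: [3.14, 0.095, 0.001]
force: [-0.4, -2.4, 3.1]
width: 0.429
```

Emit:
jog_arm(
  moves=[
    {"fingers": 0.1,"xyz": [0,0,0.05],"angular": [0,0,0]},
    {"fingers": 0.0,"xyz": [0,0,0.05],"angular": [0,0,0]},
    {"fingers": -0.1,"xyz": [0,0,0.05],"angular": [0,0,0]},
    {"fingers": -0.2,"xyz": [0,0,0.05],"angular": [0,0,0]},
    {"fingers": -0.2,"xyz": [0,0,0.05],"angular": [0,0,0]},
    {"fingers": -0.2,"xyz": [0,0,-1],"angular": [0,0,0]},
    {"fingers": -0.2,"xyz": [0,0,-3],"angular": [0,0,0]},
    {"fingers": -0.2,"xyz": [0,0,-6],"angular": [0,0,0]},
    {"fingers": -0.2,"xyz": [0,0,-10],"angular": [0,0,0]},
    {"fingers": -0.2,"xyz": [0,0,-14],"angular": [0,0,0]},
    {"fingers": -0.2,"xyz": [0,0,-18],"angular": [0,0,0]},
    {"fingers": -0.2,"xyz": [0,0,-20],"angular": [0,0,0]},
  ],
)

```text
clock: 28.78
position: [0.5852, 0.0014, 0.2529]
ee_rot: [-3.14, -0.094, -0.005]
force: [0.2, 0.7, -0.9]
width: 0.6
```

```bash
python3 - <<'E'
from h import *
st,c=snap('wrist','w3.png',1.4); print(st['position'],st['force'],st['width']); print(proj(c,[[*cart(x,0),.036] for x in(-.087,-.029,.029)])*1.4)
E
```

```text
[0.58519593 0.00137708 0.25292186] [ 0.15845852  0.67520831 -0.89474493] 0.6004105740925073
[[388.65007118 393.2822608 ]
 [388.909563   332.22493406]
 [389.18952138 266.35191358]]
```

View pics/w3.png

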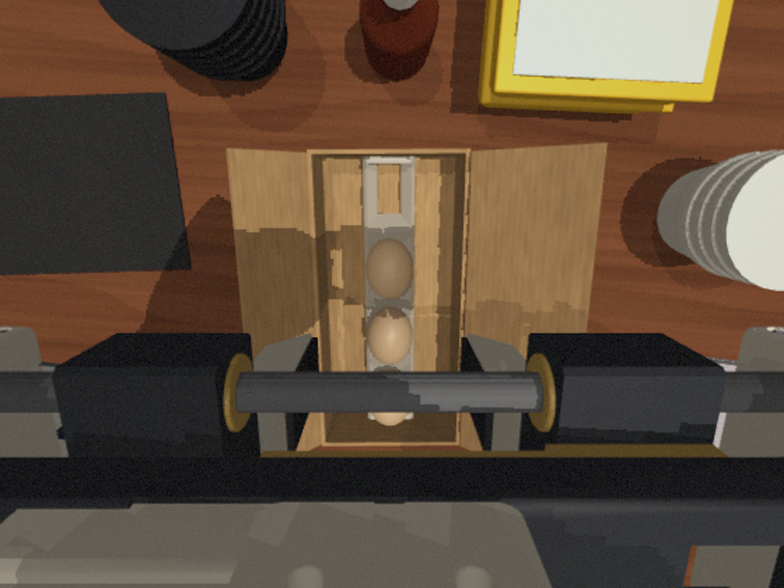

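All three eggs lie lengthwise in pockets 1–3, at (389,268), (389,335) and (389,400, partly hidden). Next the flaps: fingers shut, jaws turned along the carton, pushing the narrow flap from outside.

```bash
python3 - <<'E'
from h import *
go([*cart(0,.135),.25],3.2); go([*cart(0,.135),.112],3.2)
E
```

```text
xyz [ -2.93 -13.53   0.41] ang [ 0.004 -0.004 -1.566]
xyz [ -3.   -13.52  14.21] ang [ 0.004 -0.004 -1.566]
```

Emit:
jog_arm(
  moves=[
    {"fingers": 0.2,"xyz": [0,-2,0],"angular": [0,0,-0.18]},
    {"fingers": 0.6,"xyz": [-1,-4,0],"angular": [0,0,-0.36]},
    {"fingers": 1,"xyz": [-1,-6,0],"angular": [0,0,-0.54]},
    {"fingers": 1,"xyz": [-2,-8,0],"angular": [0,0,-0.72]},
    {"fingers": 1,"xyz": [-2,-10,0],"angular": [0,0,-0.9]},
    {"fingers": 1,"xyz": [-2.5,-12,0],"angular": [0,0,-1.08]},
    {"fingers": 1,"xyz": [-3,-13.5,0],"angular": [0,0,-1.26]},
    {"fingers": 1,"xyz": [-3,-13.5,0],"angular": [0,0,-1.44]},
    {"fingers": 1,"xyz": [-3,-13.5,3],"angular": [0,0,-1.566]},
    {"fingers": 1,"xyz": [-3,-13.5,7],"angular": [0,0,-1.566]},
    {"fingers": 1,"xyz": [-3,-13.5,11],"angular": [0,0,-1.566]},
    {"fingers": 1,"xyz": [-3,-13.5,14.2],"angular": [0,0,-1.566]},
  ],
  grip_force=10,
)

```text
clock: 30.32
position: [0.5454, 0.1348, 0.1057]
ee_rot: [-2.158, -2.282, 0.003]
force: [0.0, 0.1, 0.5]
width: 0.002
```

```bash
python3 - <<'E'
from h import *
st=arm.observe(); print(st['position'],st['width']*92,st['force'])
for y,z in((.11,.112),(.07,.112),(.06,.110),(.05,.105),(.04,.097),(.033,.09),(.03,.084)): go([*cart(0,y),z],3.2)
E
```

```text
[0.54540151 0.13476782 0.10570217] 0.1824875804048503 [0.02524099 0.07917582 0.53548023]
xyz [-2.55  0.3  -0.63] ang [-0.002  0.001 -0.   ]
xyz [-6.55  0.3  -0.63] ang [-0.002  0.001 -0.   ]
xyz [-7.55  0.3  -0.43] ang [-0.002  0.001 -0.   ]
xyz [-8.54  0.3   0.07] ang [-0.002  0.001 -0.   ]
xyz [-9.54  0.31  0.87] ang [-0.002  0.001 -0.   ]
xyz [-10.24   0.31   1.58] ang [-0.002  0.001 -0.   ]
xyz [-10.54   0.31   2.18] ang [-0.002  0.001 -0.   ]
```

Emit:
jog_arm(
  moves=[
    {"fingers": 1,"xyz": [-1.5,0.3,-0.6],"angular": [0,0,0]},
    {"fingers": 1,"xyz": [-2.5,0.3,-0.6],"angular": [0,0,0]},
    {"fingers": 1,"xyz": [-3.5,0.3,-0.6],"angular": [0,0,0]},
    {"fingers": 1,"xyz": [-4.5,0.3,-0.6],"angular": [0,0,0]},
    {"fingers": 1,"xyz": [-5.5,0.3,-0.6],"angular": [0,0,0]},
    {"fingers": 1,"xyz": [-6.5,0.3,-0.6],"angular": [0,0,0]},
    {"fingers": 1,"xyz": [-7.5,0.3,-0.5],"angular": [0,0,0]},
    {"fingers": 1,"xyz": [-8.5,0.3,0],"angular": [0,0,0]},
    {"fingers": 1,"xyz": [-9.5,0.3,0.8],"angular": [0,0,0]},
    {"fingers": 1,"xyz": [-10.2,0.3,1.5],"angular": [0,0,0]},
    {"fingers": 1,"xyz": [-10.5,0.3,2],"angular": [0,0,0]},
    {"fingers": 1,"xyz": [-10.5,0.3,2.2],"angular": [0,0,0]},
  ],
)

```text
clock: 31.82
position: [0.5552, 0.0297, 0.0853]
ee_rot: [2.159, 2.282, -0.001]
force: [-0.6, -0.7, 0.7]
width: 0.002
```

Emit:
jog_arm(
  moves=[
    {"fingers": 1,"xyz": [0,0,0.1],"angular": [0,0,0]},
    {"fingers": 1,"xyz": [0,0,0.15],"angular": [0,0,0]},
  ],
)

```text
clock: 32.08
position: [0.5554, 0.0304, 0.0843]
ee_rot: [2.158, 2.283, 0.0]
force: [-1.0, -0.8, 5.2]
width: 0.004
```

```bash
python3 - <<'E'
from h import *
st,c=snap('scene','s2.png',3.2,(190,130,400,315)); print(st['position'],st['force'])
for y,z in((.02,.2),(-.16,.2),(-.155,.13)): go([*cart(0,y),z],3.2)
E
```

```text
[0.55538301 0.03038953 0.08433173] [-0.97805083 -0.77972474  5.19020163]
xyz [ -1.07  -0.11 -11.56] ang [ 0. -0.  0.]
xyz [-19.07  -0.11 -11.56] ang [ 0. -0.  0.]
xyz [-18.57  -0.11  -4.56] ang [ 0. -0.  0.]
```

View pics/s2.png

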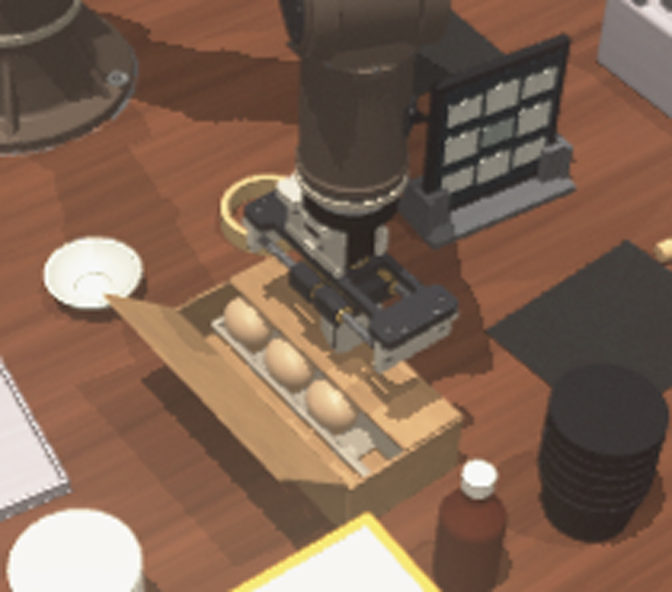

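The narrow flap is flat and the three eggs are in view. Now the broad flap.

Emit:
jog_arm(
  moves=[
    {"fingers": 1,"xyz": [0,0,-3],"angular": [0,0,0]},
    {"fingers": 1,"xyz": [0,0,-8],"angular": [0,0,0]},
    {"fingers": 1,"xyz": [-2,0,-11.6],"angular": [0,0,0]},
    {"fingers": 1,"xyz": [-7,0,-12],"angular": [0,0,0]},
    {"fingers": 1,"xyz": [-12,0,-12],"angular": [0,0,0]},
    {"fingers": 1,"xyz": [-17,0,-12],"angular": [0,0,0]},
    {"fingers": 1,"xyz": [-19,0,-12],"angular": [0,0,0]},
    {"fingers": 1,"xyz": [-19,0,-9],"angular": [0,0,0]},
    {"fingers": 1,"xyz": [-19,0,-6],"angular": [0,0,0]},
    {"fingers": 1,"xyz": [-19,0,-4.5],"angular": [0,0,0]},
    {"fingers": 1,"xyz": [-19,0,-4.5],"angular": [0,0,0]},
  ],
)

```text
clock: 33.5
position: [0.5655, -0.1591, 0.1286]
ee_rot: [-2.157, -2.282, 0.001]
force: [0.6, -0.7, -0.0]
width: 0.005
```

```bash
python3 - <<'E'
from h import *
st=arm.observe(); print(st['position'],st['force'])
for y,z in((-.12,.13),(-.07,.13),(-.05,.125),(-.03,.112),(-.015,.1),(-.01,.088)): go([*cart(0,y),z],3.2)
E
```

```text
[ 0.56554703 -0.15905833  0.12863886] [ 0.61529335 -0.67147048 -0.01265888]
xyz [ 3.9  -0.06 -0.13] ang [-0.002 -0.     0.   ]
xyz [ 8.9  -0.06 -0.13] ang [-0.002 -0.     0.   ]
xyz [10.9  -0.06  0.37] ang [-0.002 -0.     0.   ]
xyz [12.9  -0.06  1.67] ang [-0.002 -0.     0.   ]
xyz [14.4  -0.06  2.87] ang [-0.002 -0.     0.   ]
xyz [14.9  -0.06  4.07] ang [-0.002 -0.     0.   ]
```

Emit:
jog_arm(
  moves=[
    {"fingers": 1,"xyz": [2,0,0],"angular": [0,0,0]},
    {"fingers": 1,"xyz": [4,0,0],"angular": [0,0,0]},
    {"fingers": 1,"xyz": [5.5,0,0],"angular": [0,0,0]},
    {"fingers": 1,"xyz": [7,0,0],"angular": [0,0,0]},
    {"fingers": 1,"xyz": [8.5,0,0],"angular": [0,0,0]},
    {"fingers": 1,"xyz": [10,0,0.2],"angular": [0,0,0]},
    {"fingers": 1,"xyz": [11.5,0,0.7],"angular": [0,0,0]},
    {"fingers": 1,"xyz": [12.9,0,1.6],"angular": [0,0,0]},
    {"fingers": 1,"xyz": [14,0,2.5],"angular": [0,0,0]},
    {"fingers": 1,"xyz": [14.6,0,3.2],"angular": [0,0,0]},
    {"fingers": 1,"xyz": [14.9,0,3.8],"angular": [0,0,0]},
    {"fingers": 1,"xyz": [14.9,0,4],"angular": [0,0,0]},
  ],
)

```text
clock: 35.0
position: [0.5575, -0.0105, 0.0888]
ee_rot: [-2.158, -2.282, 0.001]
force: [-0.6, 0.9, 0.7]
width: 0.007
```

Emit:
jog_arm(
  moves=[
    {"fingers": 1,"xyz": [0,0,0.1],"angular": [0,0,0]},
    {"fingers": 1,"xyz": [0,0,0.15],"angular": [0,0,0]},
  ],
)

```text
clock: 35.25
position: [0.5576, -0.0109, 0.0883]
ee_rot: [-2.159, -2.282, -0.001]
force: [-3.4, 0.8, 10.1]
width: 0.002
```

The broad flap is pressed flat: the fingertip stopped at 71 mm with 10 N. Next I lift away and view the back of the screen.

```bash
python3 - <<'E'
from h import *
go([.39,.31,.30],86)
T=cam('top'); ct=lambda *p:np.array(p)/2.9+[130,95]
print(unproj(T,ct([20,387],[205,400]),.173), unproj(T,ct([68,415]),.131))
E
```

```text
xyz [ 32.98 -14.96 -21.16] ang [ 1.000e-03 -0.000e+00 -1.446e+00]
[[0.43064216 0.36648479 0.173     ]
 [0.41996285 0.19726023 0.173     ]] [[0.4069501  0.33482035 0.131     ]]
```

Emit:
jog_arm(
  moves=[
    {"fingers": 1,"xyz": [0,0,-5],"angular": [0,0,0]},
    {"fingers": 1,"xyz": [2,-1,-10],"angular": [0,0,-0.15]},
    {"fingers": 0.7,"xyz": [5,-3,-15],"angular": [0,0,-0.33]},
    {"fingers": 0.5,"xyz": [9,-5,-20],"angular": [0,0,-0.5]},
    {"fingers": 0.5,"xyz": [13,-7,-21],"angular": [0,0,-0.68]},
    {"fingers": 0.5,"xyz": [17,-9,-21],"angular": [0,0,-0.85]},
    {"fingers": 0.5,"xyz": [21,-11,-21],"angular": [0,0,-1.02]},
    {"fingers": 0.5,"xyz": [25,-12,-21],"angular": [0,0,-1.2]},
    {"fingers": 0.5,"xyz": [29,-13.5,-21],"angular": [0,0,-1.38]},
    {"fingers": 0.5,"xyz": [33,-15,-21.2],"angular": [0,0,-1.446]},
    {"fingers": 0.5,"xyz": [33,-15,-21.2],"angular": [0,0,-1.446]},
    {"fingers": 0.5,"xyz": [33,-15,-21.2],"angular": [0,0,-1.446]},
  ],
)

```text
clock: 36.75
position: [0.3899, 0.3096, 0.2998]
ee_rot: [0.11, 3.139, -0.0]
force: [0.5, -0.3, 0.3]
width: 0.247
```

```bash
python3 - <<'E'
from h import *
st,c=snap('wrist','w4.png',1.4); print(st['position'],st['ee_rot'],st['width']*92)
y=-.068; Rz=R.from_euler('z',y).as_matrix()
P=np.array([[-.027,.036,.1307],[-.0145-.0245,.036,.1307],[-.006,-.075,.173],[-.006,.075,.173],[.006,.075,.173]])@Rz.T+[.4264,.2961,0]
print(proj(c,P)*1.4)
E
```

```text
[0.38989583 0.30960892 0.29980005] [ 1.10486254e-01  3.13933631e+00 -4.05799526e-04] 22.730042500654864
[[422.62737952 290.3677748 ]
 [422.90898378 274.3367152 ]
 [256.53763106 337.76920152]
 [486.82280415 337.27792096]
 [485.83550095 354.47543894]]
```

View pics/w4.png

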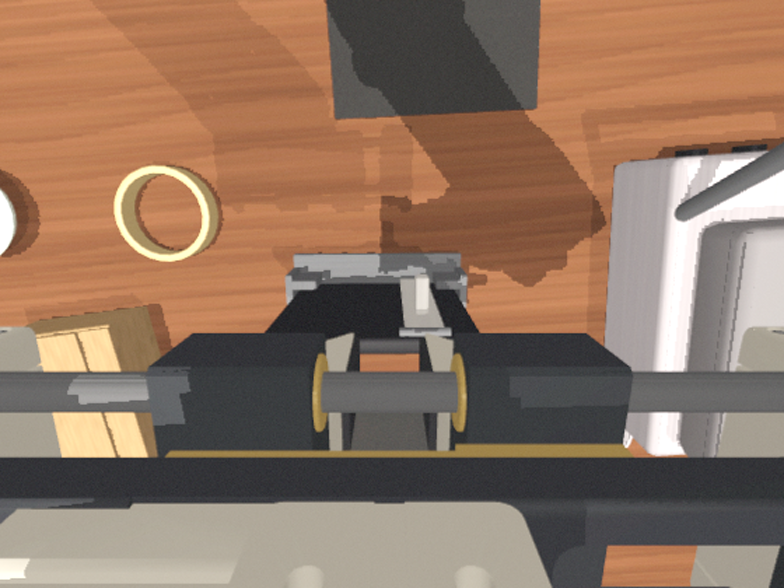

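Wrist view: the tab is at about (422,293), with its tip near row 277 against a predicted 274, so the rack pose is good to 2 mm. I'll grip the tab from above with the tips and swing it out.

```bash
cat >> h.py <<'E'
S0=np.array([.4272,.2961,0]); SY=-.068
def scr(x,y,z): return R.from_euler('z',SY).apply([x,y,z])+S0   # z above counter
def tab(th): return scr(-.0085-.0185*np.cos(th)-.034*np.sin(th),.036,.165-.034*np.cos(th)+.0185*np.sin(th))
E
python3 - <<'E'
from h import *
az=np.degrees(SY)+90; t=tab(0)
go(t+[0,0,.08],az); go(t+[0,0,.011],az)
for th in(.15,.3,.45,.55,.65): print(th,np.round(R.from_rotvec(down(az)).inv().apply(tab(th)-t)*100,2))
E
```

```text
xyz [-1.07  2.55  8.88] ang [-0.     0.    -0.003]
xyz [-1.07  2.55 15.78] ang [-0.     0.    -0.003]
0.15 [ 0.49  0.   -0.31]
0.3 [ 0.92  0.   -0.7 ]
0.45 [ 1.29  0.   -1.14]
0.55 [ 1.5   0.   -1.47]
0.65 [ 1.68  0.   -1.81]
```

Emit:
jog_arm(
  moves=[
    {"fingers": 0.4,"xyz": [-1.1,2.5,2],"angular": [0,0,0]},
    {"fingers": 0.4,"xyz": [-1.1,2.5,5],"angular": [0,0,0]},
    {"fingers": 0.4,"xyz": [-1.1,2.5,8],"angular": [0,0,0]},
    {"fingers": 0.4,"xyz": [-1.1,2.5,11],"angular": [0,0,0]},
    {"fingers": 0.4,"xyz": [-1.1,2.5,13.5],"angular": [0,0,0]},
    {"fingers": 0.4,"xyz": [-1.1,2.5,15],"angular": [0,0,0]},
    {"fingers": 0.4,"xyz": [-1.1,2.5,15.8],"angular": [0,0,0]},
    {"fingers": 0.4,"xyz": [-1.1,2.5,15.8],"angular": [0,0,0]},
  ],
  grip_force=10,
)

```text
clock: 37.8
position: [0.4024, 0.3344, 0.1418]
ee_rot: [0.109, 3.14, -0.0]
force: [-0.3, -0.8, 0.0]
width: 0.302
```

Emit:
jog_arm(
  moves=[
    {"fingers": 0.6,"xyz": [0,0,0],"angular": [0,0,0]},
    {"fingers": 0.8,"xyz": [0,0,0],"angular": [0,0,0]},
    {"fingers": 1,"xyz": [0,0,0],"angular": [0,0,0]},
    {"fingers": 1,"xyz": [0,0,0],"angular": [0,0,0]},
    {"fingers": 1,"xyz": [0,0,0],"angular": [0,0,0]},
  ],
)

```text
clock: 38.42
position: [0.4022, 0.3344, 0.142]
ee_rot: [-0.109, -3.14, 0.0]
force: [-0.8, -2.9, 6.6]
width: 0.108
```

Emit:
jog_arm(
  moves=[
    {"fingers": 1,"xyz": [0.25,0,-0.15],"angular": [0,0,0]},
    {"fingers": 1,"xyz": [0.5,0,-0.3],"angular": [0,0,0]},
    {"fingers": 1,"xyz": [0.7,0,-0.5],"angular": [0,0,0]},
    {"fingers": 1,"xyz": [0.9,0,-0.7],"angular": [0,0,0]},
    {"fingers": 1,"xyz": [1.1,0,-0.9],"angular": [0,0,0]},
    {"fingers": 1,"xyz": [1.3,0,-1.15],"angular": [0,0,0]},
    {"fingers": 1,"xyz": [1.5,0,-1.45],"angular": [0,0,0]},
    {"fingers": 1,"xyz": [1.6,0,-1.65],"angular": [0,0,0]},
    {"fingers": 1,"xyz": [1.68,0,-1.8],"angular": [0,0,0]},
    {"fingers": 1,"xyz": [1.72,0,-1.9],"angular": [0,0,0]},
    {"fingers": 1,"xyz": [1.72,0,-1.9],"angular": [0,0,0]},
  ],
)

```text
clock: 39.8
position: [0.385, 0.3361, 0.1609]
ee_rot: [0.108, 3.14, 0.001]
force: [0.1, 0.7, -2.4]
width: 0.109
```

```bash
python3 - <<'E'
from h import *
snap('wrist','w5.png',1); snap('scene','s3.png',4,(290,110,400,250)); 
a=cv2.imread('pics/w5.png');b=cv2.imread('pics/s3.png');b=cv2.resize(b,(330,420))[:, :240] if 0 else cv2.resize(b,(240,305))
o=np.zeros((420,800,3),np.uint8);o[:,:560]=a;o[:305,560:]=b;cv2.imwrite('pics/k1.png',o)
print(arm.observe()['force'],arm.observe()['width'])
E
```

```text
[ 0.52102328  2.14857751 -2.27583832] 0.10615581301085956
```

View pics/k1.png

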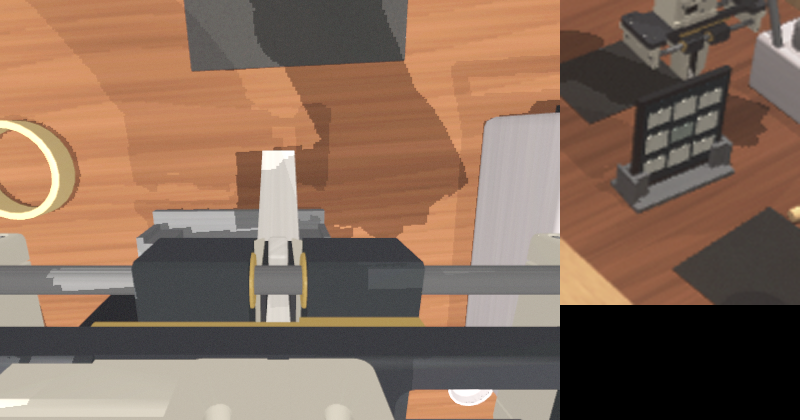

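The leg is out: foot at (279,152), tab still held, screen still upright in the rack. Next I work out the angle from the foot pixel.

```bash
python3 - <<'E'
from h import *
c=cam('wrist',arm.observe())
for th in(.5,.55,.6,.65,.7): print(th,proj(c,[scr(-.0085-.15*np.sin(th),.036,.165-.15*np.cos(th))]))
E
```

```text
0.5 [[276.00563645 167.3789104 ]]
0.55 [[275.96435366 160.18450956]]
0.6 [[275.91980239 152.96365389]]
0.65 [[275.8717467  145.71137828]]
0.7 [[275.81992229 138.42298773]]
```

Emit:
jog_arm(
  moves=[
    {"fingers": 1,"xyz": [0.05,0,-0.15],"angular": [0,0,0]},
    {"fingers": 1,"xyz": [0.1,0,-0.25],"angular": [0,0,0]},
    {"fingers": 1,"xyz": [0.1,0,-0.25],"angular": [0,0,0]},
  ],
)

```text
clock: 40.28
position: [0.384, 0.336, 0.1633]
ee_rot: [0.108, 3.14, 0.0]
force: [0.2, 0.4, -3.3]
width: 0.109
```

```bash
cat > foot.py <<'E'
from h import *
st=arm.observe(); im=imaging.get_image('wrist'); c=cam('wrist',st)
g=im[100:200,265:290].astype(int); s=g.max(2)-g.min(2); row=[np.argmax((s[:,k]<25)&(g[:,k].min(1)>140))+100 for k in range(0,25,4)]
print('foot rows',row,st['force'],st['position'])
for th in(.55,.6,.65,.7): print(th,proj(c,[scr(-.0085-.15*np.sin(th),.036,.165-.15*np.cos(th))])[0])
E
python3 foot.py
```

```text
foot rows [np.int64(144), np.int64(144), np.int64(144), np.int64(143), np.int64(144), np.int64(144), np.int64(144)] [ 0.16394979  0.41331735 -3.27969085] [0.38397849 0.33595435 0.16331673]
0.55 [276.3372934  161.13960807]
0.6 [276.29903674 154.01318157]
0.65 [276.25784602 146.8608959 ]
0.7 [276.21350311 139.67872129]
```

Emit:
jog_arm(
  moves=[
    {"fingers": 1,"xyz": [0.07,0,-0.15],"angular": [0,0,0]},
    {"fingers": 1,"xyz": [0.1,0,-0.25],"angular": [0,0,0]},
    {"fingers": 1,"xyz": [0.1,0,-0.25],"angular": [0,0,0]},
  ],
)

```text
clock: 40.7
position: [0.3831, 0.3357, 0.1657]
ee_rot: [0.109, 3.14, -0.001]
force: [1.8, -1.5, -5.4]
width: 0.108
```

```bash
python3 foot.py
```

```text
foot rows [np.int64(143), np.int64(143), np.int64(143), np.int64(142), np.int64(143), np.int64(143), np.int64(143)] [ 1.81365913 -1.46444508 -5.35769849] [0.38310688 0.33566823 0.16570303]
0.55 [276.80665633 161.85914962]
0.6 [276.77362201 154.81676816]
0.65 [276.73828628 147.75327151]
0.7 [276.70047974 140.66520531]
```

The angle now reads at the stop (about 0.65–0.68), and the last pull barely moved it while the force rose. I'll release in place and rise.

Emit:
jog_arm(
  moves=[
    {"fingers": 0.7,"xyz": [0,0,0],"angular": [0,0,0]},
    {"fingers": 0.5,"xyz": [0,0,0],"angular": [0,0,0]},
    {"fingers": 0.5,"xyz": [0,0,0],"angular": [0,0,0]},
    {"fingers": 0.5,"xyz": [0,0,-1],"angular": [0,0,0]},
    {"fingers": 0.5,"xyz": [0,0,-4],"angular": [0,0,0]},
    {"fingers": 0.5,"xyz": [0,0,-8],"angular": [0,0,0]},
    {"fingers": 0.5,"xyz": [0,0,-12],"angular": [0,0,0]},
    {"fingers": 0.5,"xyz": [0,0,-13],"angular": [0,0,0]},
  ],
)

```text
clock: 41.75
position: [0.384, 0.3367, 0.299]
ee_rot: [0.108, 3.137, 0.006]
force: [-0.8, 0.3, -0.1]
width: 0.255
```

```bash
python3 - <<'E'
from h import *
st,c=snap('wrist','w6.png',1.4); print(st['position'],st['force'])
for th in(.55,.6,.65,.7): print(th,proj(c,[scr(-.0085-.15*np.sin(th),.036,.165-.15*np.cos(th))])[0]*1.4)
print(proj(c,[scr(-.006,-.075,.173),scr(-.006,.075,.173),scr(-.006,.075,.05)])*1.4)
E
```

```text
[0.38396414 0.33667027 0.29895696] [-0.78279574  0.27344441 -0.13046455]
0.55 [385.61660795 210.27040544]
0.6 [385.57936511 203.43959572]
0.65 [385.54055564 196.67009026]
0.7 [385.50013366 189.96922543]
[[215.450023   350.22510427]
 [444.86722691 349.63712719]
 [427.86422625 299.73203917]]
```

View pics/w6.png

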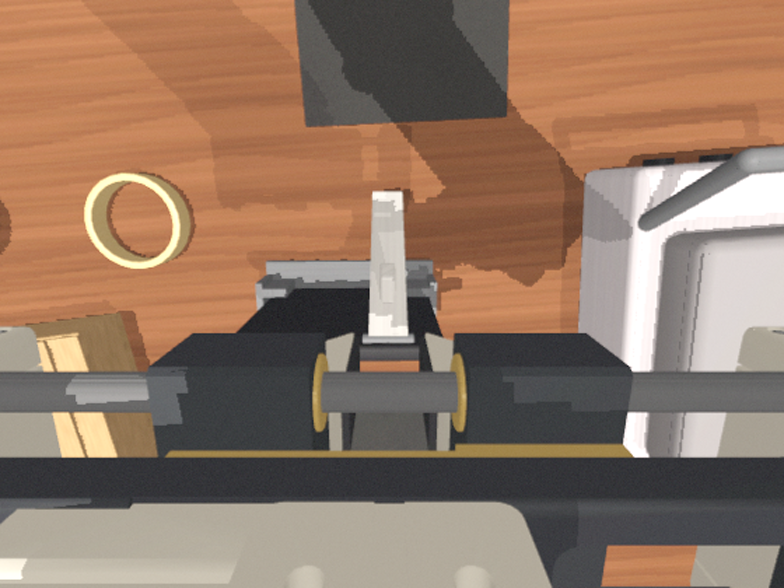

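Foot end at (388,192) against a predicted 196 for 0.65 rad, so the kickstand is fully out, and the screen is still in its rack. Next I grip the panel at its top middle with the jaws across its thickness.

```bash
python3 - <<'E'
from h import *
c=cam('wrist',dict(position=np.array([.5852,.00138,.25292]),ee_rot=np.array([-3.14,-.094,-.005])))
print('mat right corners near,far (w3):',unproj(c,np.array([[189,270],[165,93]])/1.4,.003))
az=np.degrees(SY)
go(scr(0,0,.30),az); go(scr(0,0,.155),az)
E
```

```text
mat right corners near,far (w3): [[0.56389926 0.1827663  0.003     ]
 [0.71270415 0.19455335 0.003     ]]
xyz [-4.61 -3.75 -0.13] ang [ 5.00e-03 -1.00e-03  1.57e+00]
xyz [-4.57 -3.8  14.37] ang [ 5.00e-03 -1.00e-03  1.57e+00]
```

Emit:
jog_arm(
  moves=[
    {"fingers": 0.2,"xyz": [-0.5,-0.5,0],"angular": [0,0,0.18]},
    {"fingers": -0.2,"xyz": [-1,-1,0],"angular": [0,0,0.36]},
    {"fingers": -0.2,"xyz": [-2,-1.5,0],"angular": [0,0,0.54]},
    {"fingers": -0.2,"xyz": [-3,-2.5,0],"angular": [0,0,0.72]},
    {"fingers": -0.2,"xyz": [-4,-3.5,0],"angular": [0,0,0.9]},
    {"fingers": -0.2,"xyz": [-4.6,-3.8,0],"angular": [0,0,1.08]},
    {"fingers": -0.2,"xyz": [-4.6,-3.8,0],"angular": [0,0,1.26]},
    {"fingers": -0.2,"xyz": [-4.6,-3.8,0],"angular": [0,0,1.44]},
    {"fingers": -0.2,"xyz": [-4.6,-3.8,0],"angular": [0,0,1.57]},
    {"fingers": -0.2,"xyz": [-4.6,-3.8,0],"angular": [0,0,1.57]},
  ],
)

```text
clock: 43.05
position: [0.4258, 0.2947, 0.295]
ee_rot: [2.295, 2.145, -0.002]
force: [-0.7, -0.2, -0.1]
width: 0.601
```

```bash
python3 - <<'E'
from h import *
print(arm.observe()['position'],arm.observe()['joints']); go(scr(0,0,.155),np.degrees(SY))
E
```

```text
[0.42579403 0.29473785 0.29496685] [-1.28616655  0.24344999  0.72667931  1.79534255 -0.17428588  1.1695914
 -0.57259227]
xyz [ 0.16  0.14 14.  ] ang [-0.001  0.001  0.001]
```

Emit:
jog_arm(
  moves=[
    {"fingers": -0.2,"xyz": [0.15,0.1,3],"angular": [0,0,0]},
    {"fingers": -0.2,"xyz": [0.15,0.1,7],"angular": [0,0,0]},
    {"fingers": -0.2,"xyz": [0.15,0.1,10],"angular": [0,0,0]},
    {"fingers": -0.2,"xyz": [0.15,0.1,12.5],"angular": [0,0,0]},
    {"fingers": -0.2,"xyz": [0.15,0.1,13.8],"angular": [0,0,0]},
    {"fingers": -0.2,"xyz": [0.15,0.1,14],"angular": [0,0,0]},
    {"fingers": 0.2,"xyz": [0.15,0.1,14],"angular": [0,0,0]},
    {"fingers": 0.5,"xyz": [0.15,0.1,14],"angular": [0,0,0]},
    {"fingers": 0.7,"xyz": [0.15,0.1,14],"angular": [0,0,0]},
    {"fingers": 0.8,"xyz": [0.15,0.1,14],"angular": [0,0,0]},
    {"fingers": 1,"xyz": [0.15,0.1,14],"angular": [0,0,0]},
    {"fingers": 1,"xyz": [0.15,0.1,14],"angular": [0,0,0]},
  ],
  grip_force=10,
)

```text
clock: 44.55
position: [0.427, 0.2964, 0.1558]
ee_rot: [-2.295, -2.144, 0.001]
force: [-2.1, -0.1, 4.2]
width: 0.13
```

Emit:
jog_arm(
  moves=[
    {"fingers": 1,"xyz": [0,0,0],"angular": [0,0,0]},
    {"fingers": 1,"xyz": [0,0,0],"angular": [0,0,0]},
    {"fingers": 1,"xyz": [0,0,0],"angular": [0,0,0]},
  ],
  grip_force=40,
)

```text
clock: 44.92
position: [0.4265, 0.2965, 0.1558]
ee_rot: [-2.294, -2.144, 0.002]
force: [-4.2, -0.6, 6.2]
width: 0.129
```

Emit:
jog_arm(
  moves=[
    {"fingers": 1,"xyz": [0,0,-0.5],"angular": [0,0,0]},
    {"fingers": 1,"xyz": [0,0,-1.5],"angular": [0,0,0]},
    {"fingers": 1,"xyz": [0,0,-3],"angular": [0,0,0]},
    {"fingers": 1,"xyz": [0,0,-5],"angular": [0,0,0]},
    {"fingers": 1,"xyz": [0,0,-7],"angular": [0,0,0]},
    {"fingers": 1,"xyz": [0,0,-9],"angular": [0,0,0]},
    {"fingers": 1,"xyz": [0,0,-10],"angular": [0,0,0]},
    {"fingers": 1,"xyz": [0,0,-10],"angular": [0,0,0]},
  ],
)

```text
clock: 45.92
position: [0.4276, 0.2965, 0.2565]
ee_rot: [-2.296, -2.144, -0.002]
force: [0.5, 0.5, -5.1]
width: 0.127
```

```bash
cat >> h.py <<'E'
M=np.array([.6305,.2831]); MY=.087; D=.0653
def place(lift,xm=.017):
    "tool pose holding the screen with its mid at mat (xm,0), lean .38, raised by lift"
    Rs=R.from_euler('z',MY)*R.from_euler('y',-.38)
    mid=np.array([*(M+[np.cos(MY)*xm,np.sin(MY)*xm]),.0819+lift])
    Rt=Rs*R.from_rotvec(down(0)); return mid-Rt.apply([0,0,D]),Rt.as_rotvec()
E
python3 - <<'E'
from h import *
st=arm.observe(); print(st['position'],st['force'],st['width']*92)
p,rv=place(.0); print(p)
for l in(.1,.03): p,rv=place(l); go(p,rv=rv)
E
```

```text
[0.42764659 0.29650341 0.2564612 ] [ 0.50130903  0.53836543 -5.09562223] 11.71652260823825
[0.6233062  0.28247256 0.1425418 ]
xyz [-0.07 19.61  1.41] ang [-0.378  0.028 -0.153]
xyz [-0.08 19.61  8.41] ang [-0.378  0.028 -0.153]
```

Emit:
jog_arm(
  moves=[
    {"fingers": 1,"xyz": [0,2,0],"angular": [0,0,0]},
    {"fingers": 1,"xyz": [0,5,0],"angular": [-0.05,0,-0.02]},
    {"fingers": 1,"xyz": [0,8,0],"angular": [-0.12,0.01,-0.05]},
    {"fingers": 1,"xyz": [0,11,0],"angular": [-0.2,0.015,-0.08]},
    {"fingers": 1,"xyz": [0,14,0],"angular": [-0.27,0.02,-0.11]},
    {"fingers": 1,"xyz": [-0.1,17,0.5],"angular": [-0.33,0.025,-0.14]},
    {"fingers": 1,"xyz": [-0.1,19,1],"angular": [-0.37,0.028,-0.153]},
    {"fingers": 1,"xyz": [-0.1,19.6,1.4],"angular": [-0.378,0.028,-0.153]},
    {"fingers": 1,"xyz": [-0.1,19.6,3],"angular": [-0.378,0.028,-0.153]},
    {"fingers": 1,"xyz": [-0.1,19.6,5.5],"angular": [-0.378,0.028,-0.153]},
    {"fingers": 1,"xyz": [-0.1,19.6,7.5],"angular": [-0.378,0.028,-0.153]},
    {"fingers": 1,"xyz": [-0.1,19.6,8.4],"angular": [-0.378,0.028,-0.153]},
  ],
)

```text
clock: 47.42
position: [0.6214, 0.2819, 0.1695]
ee_rot: [1.931, 2.108, 0.398]
force: [-0.7, 0.3, -4.6]
width: 0.126
```

Emit:
jog_arm(
  moves=[
    {"fingers": 1,"xyz": [0,0,0],"angular": [0,0,0]},
    {"fingers": 1,"xyz": [0,0,0],"angular": [0,0,0]},
  ],
)

```text
clock: 47.68
position: [0.6233, 0.2823, 0.1726]
ee_rot: [1.931, 2.106, 0.404]
force: [-0.4, 0.7, -5.2]
width: 0.131
```

```bash
python3 - <<'E'
from h import *
st,c=snap('scene','s4.png',4,(300,110,470,255)); print(st['position'],st['force'],st['width']*92)
for l in(.03,.008,.002,-.001): p,rv=place(l); go(p,rv=rv)
# predicted panel corners and foot if raised .03 (front face), pixel in crop
Rs=R.from_euler('z',MY)*R.from_euler('y',-.38); Rt=R.from_rotvec(st['ee_rot']); Rs=Rt*R.from_rotvec(down(0)).inv(); mid=st['position']+Rt.apply([0,0,D])
P=[mid+Rs.apply(q) for q in([.006,.075,.0825],[.006,-.075,.0825],[.006,-.075,-.0825],[.006,.075,-.0825],[-.0993,.036,-.0449])]
print((proj(c,P)-[300,110])*4)
E
```

```text
[0.62332317 0.28225391 0.17255467] [-0.40595279  0.70494297 -5.22132951] 12.075956101295102
xyz [ 0.02 -0.01  0.01] ang [-0.     0.001 -0.   ]
xyz [ 0.02 -0.82  2.06] ang [-0.     0.001 -0.   ]
xyz [ 0.02 -1.05  2.61] ang [-0.     0.001 -0.   ]
xyz [ 0.02 -1.16  2.89] ang [-0.     0.001 -0.   ]
[[437.89715861 243.61319631]
 [283.56047246 337.37931204]
 [318.52947139 550.0900492 ]
 [463.45617822 451.20643235]
 [309.60093596 392.95946604]]
```

View pics/s4.png

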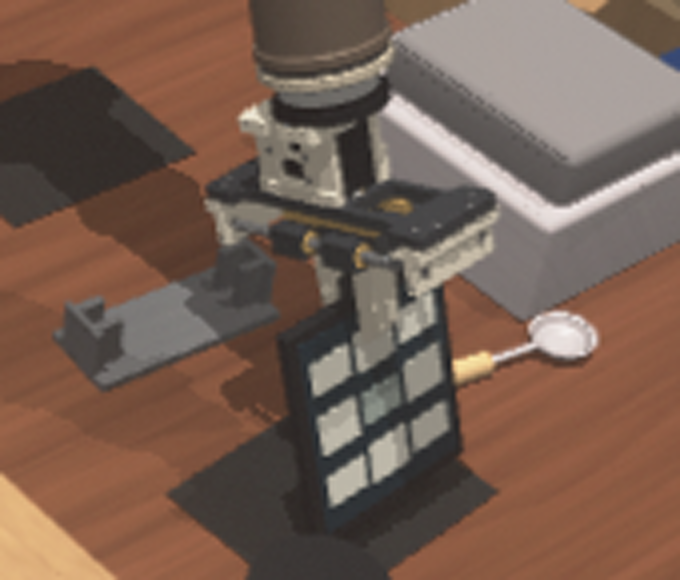

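The scene crop shows the screen held above the mat, leaning back with the lit face away from the robot. The visible corners agree with prediction: (283,337) top-left, (460,452) lower-right. Next I lower it gently.

Emit:
jog_arm(
  moves=[
    {"fingers": 1,"xyz": [0,-0.3,0.8],"angular": [0,0,0]},
    {"fingers": 1,"xyz": [0,-0.6,1.5],"angular": [0,0,0]},
    {"fingers": 1,"xyz": [0,-0.8,2.05],"angular": [0,0,0]},
    {"fingers": 1,"xyz": [0,-0.9,2.3],"angular": [0,0,0]},
    {"fingers": 1,"xyz": [0,-1,2.5],"angular": [0,0,0]},
    {"fingers": 1,"xyz": [0,-1.05,2.6],"angular": [0,0,0]},
    {"fingers": 1,"xyz": [0,-1.05,2.6],"angular": [0,0,0]},
  ],
)

```text
clock: 48.6
position: [0.6227, 0.282, 0.1438]
ee_rot: [1.931, 2.106, 0.403]
force: [0.1, 0.0, -5.5]
width: 0.135
```

Emit:
jog_arm(
  moves=[
    {"fingers": 1,"xyz": [0,-0.04,0.1],"angular": [0,0,0]},
    {"fingers": 1,"xyz": [0,-0.08,0.2],"angular": [0,0,0]},
    {"fingers": 1,"xyz": [0,-0.08,0.2],"angular": [0,0,0]},
  ],
)

```text
clock: 48.98
position: [0.6231, 0.282, 0.1427]
ee_rot: [1.931, 2.106, 0.404]
force: [-5.4, -2.8, 7.5]
width: 0.127
```

Emit:
jog_arm(
  moves=[
    {"fingers": 1,"xyz": [0,0.02,-0.06],"angular": [0,0,0]},
    {"fingers": 1,"xyz": [0,0.02,-0.06],"angular": [0,0,0]},
  ],
  grip_force=10,
)

```text
clock: 49.22
position: [0.6231, 0.282, 0.1427]
ee_rot: [1.931, 2.106, 0.404]
force: [-2.8, -1.9, 2.0]
width: 0.127
```

Emit:
jog_arm(
  moves=[
    {"fingers": 0.72,"xyz": [0,0,0],"angular": [0,0,0]},
    {"fingers": 0.68,"xyz": [0,0,0],"angular": [0,0,0]},
    {"fingers": 0.6,"xyz": [0,0,0],"angular": [0,0,0]},
    {"fingers": 0.5,"xyz": [0,0,0],"angular": [0,0,0]},
    {"fingers": 0.3,"xyz": [0,0,0],"angular": [0,0,0]},
    {"fingers": 0.3,"xyz": [0,0,0],"angular": [0,0,0]},
  ],
)

```text
clock: 49.98
position: [0.6227, 0.282, 0.1422]
ee_rot: [1.931, 2.106, 0.402]
force: [-0.2, -0.7, -0.5]
width: 0.345
```

Emit:
jog_arm(
  moves=[
    {"fingers": 0.3,"xyz": [0,0,-1],"angular": [0,0,0]},
    {"fingers": 0.3,"xyz": [0,0,-3],"angular": [0,0,0]},
    {"fingers": 0.3,"xyz": [0,0,-6],"angular": [0,0,0]},
    {"fingers": 0.3,"xyz": [0,0,-10],"angular": [0,0,0]},
    {"fingers": 0.3,"xyz": [0,0,-15],"angular": [0,0,0]},
    {"fingers": 0.3,"xyz": [0,0,-20],"angular": [0,0,0]},
    {"fingers": 0.3,"xyz": [0,0,-24],"angular": [0,0,0]},
    {"fingers": 0.3,"xyz": [0,-8,-26],"angular": [0,0,0]},
    {"fingers": 0.3,"xyz": [0,-14,-26],"angular": [0,0,0]},
    {"fingers": 0.3,"xyz": [0,-18,-26],"angular": [0,0,0]},
    {"fingers": 0.3,"xyz": [0,-18,-26],"angular": [0,0,0]},
  ],
)

```text
clock: 51.35
position: [0.357, 0.2585, 0.3161]
ee_rot: [1.928, 2.113, 0.401]
force: [1.7, -0.5, 0.7]
width: 0.349
```

```bash
python3 - <<'E'
from h import *
st=arm.observe(); print(st['position'],st['force'],st['clock'])
snap('scene','f1.png'); snap('top','f2.png')
a=cv2.imread('pics/f1.png')[110:280,180:430]; b=cv2.imread('pics/f2.png')[120:240,130:330]
o=np.vstack([cv2.resize(a,(480,326),interpolation=cv2.INTER_CUBIC)]); b=cv2.resize(b,(440,264),interpolation=cv2.INTER_CUBIC)
k=np.zeros((595,480,3),np.uint8); k[:326]=o; k[331:595,:440]=b; k=cv2.resize(k,None,fx=1,fy=1); cv2.imwrite('pics/f.png',k)
EE=0
T=cam('top'); Sc=cam('scene')
Rs=R.from_euler('z',MY)*R.from_euler('y',-.38); mid=np.array([*(M+[.017,.0015]),.0819])
P=np.array([mid+Rs.apply(q) for q in([.006,.075,.0825],[.006,-.075,.0825],[.006,-.075,-.0825],[.006,.075,-.0825],[-.0993,.036,-.0449])])
print('scene crop',(proj(Sc,P)-[180,110])*1.92); print('top crop',(proj(T,P)-[130,120])*2.2+[0,331])
E
```

```text
[0.35697719 0.25846162 0.316068  ] [ 1.68315069 -0.54436096  0.71958914] 51.35
scene crop [[436.77465246 132.83458367]
 [363.69663643 178.01348915]
 [380.45704343 277.70289173]
 [449.13282016 230.22532165]
 [376.41040347 202.26643667]]
top crop [[ 33.11138975 421.30211132]
 [153.68501962 411.9835186 ]
 [171.59108504 397.28682028]
 [ 67.06268036 405.34351035]
 [ 99.04478996 480.41135014]]
```

View pics/f.png

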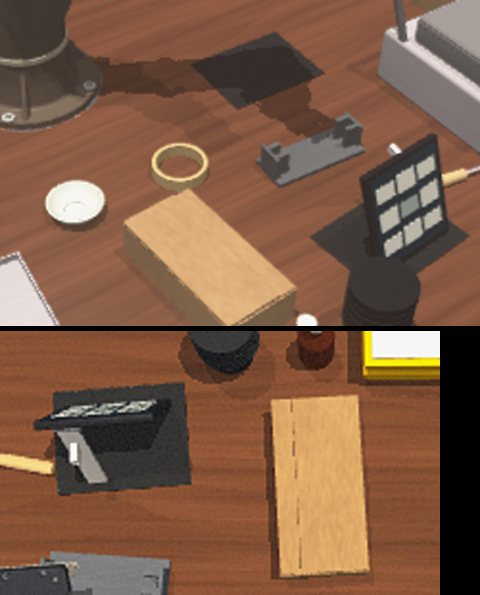

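The final crops show the screen standing alone on its kickstand on the mat. Its lower edge runs from about (67,405) to (171,400), and the foot is at (103,482), inside mat corners of roughly (53,392), (185,384), (190,485) and (58,494). The carton is closed flat and the arm is clear, so I'm handing in.

```bash
python3 -c "
from cell import job,arm
import numpy as np
print(np.abs(arm.observe()['dq']).max()); print(job.sign_off())"
```

```text
0.03315469413943183
the job is handed in; nothing more can be done
None
```

The whole order is done and handed in at about 51 s of the 210 s. No verdict came back.

- **Eggs:** All three eggs in the tray went into pockets 1–3, gripped at 8 N. One was knocked about 2 cm aside during the run, and I found it again before picking it up. A wrist picture taken before closing showed each lying lengthwise in its pocket.
- **Carton:** I folded the narrow flap first, then the broad flap flat over it. Before placing any egg I lowered the empty gripper so its rail pushed both flaps fully open, which made room to set the eggs down. The last pictures show the carton closed flat.
- **Screen:** I swung the kickstand to its stop with the screen still in the rack, then lifted the screen out and stood it on the far mat. It is leaning back with the lit face away from the robot.

In the last pictures the screen stands on its own, with these margins to the mat edge (from about one image pixel per 3 mm):

| Part | Margin to mat edge |
|---|---|
| Kickstand foot | about 11 mm |
| Front of the lower edge | about 22 mm |
| Sides | about 20 mm |

**Two small disagreements:**
- The kickstand angle read 0.65–0.68 rad from the foot's pixel, against the nominal 0.65 stop.
- I placed the panel so the lower edge and foot straddle the mat's middle. The panel's own centre is therefore about 17 mm forward of the middle, and the midpoint of the footprint about 5 mm behind it.

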